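# Mark a row of weld samples on the treadle press

## Task

Mark the weld samples (three or four of them; most lie on the black mat, one may lie askew on the press bed) on the treadle press: stand them all side by side on the press bed under the marking bar, upright plates pointing to the back fence, every end flush and square against the back fence and the row closed up tight against the side fence. Then press the yellow pedal right down to its stop and hold it there for about a second while the samples stay flush, let it come up again, and put every sample upright into the blue tray.

Things in the scene. Friction and masses are not known exactly. Their poses are not given: they have to be found in the camera images.
- tee_a: Weld test sample, about 0.36 kg: dark steel base 50 (x) x 90 (y) x 5 mm with a 4 mm thick upright plate along its middle (along y, 90 long, top edge 45 mm above the underside), weld bead on one side. Origin: centre of the underside, z up, upright plate in the y-z plane. Three or four samples are there in a run (an absent one has no pose). Grip from above across the upright plate.
- tee_b: Weld test sample, about 0.36 kg: dark steel base 50 (x) x 90 (y) x 5 mm with a 4 mm thick upright plate along its middle (along y, 90 long, top edge 45 mm above the underside), weld bead on one side. Origin: centre of the underside, z up, upright plate in the y-z plane. Three or four samples are there in a run (an absent one has no pose). Grip from above across the upright plate.
- tee_c: Weld test sample, about 0.36 kg: dark steel base 50 (x) x 90 (y) x 5 mm with a 4 mm thick upright plate along its middle (along y, 90 long, top edge 45 mm above the underside), weld bead on one side. Origin: centre of the underside, z up, upright plate in the y-z plane. Three or four samples are there in a run (an absent one has no pose). Grip from above across the upright plate.
- tee_d: Weld test sample, about 0.36 kg: dark steel base 50 (x) x 90 (y) x 5 mm with a 4 mm thick upright plate along its middle (along y, 90 long, top edge 45 mm above the underside), weld bead on one side. Origin: centre of the underside, z up, upright plate in the y-z plane. Three or four samples are there in a run (an absent one has no pose). Grip from above across the upright plate.
- press: Fixed treadle marking press, origin at worktop level, x away from the robot (yaw within 0.1 rad), y left. Bed plate x -60 to 85, y -152 to 165 mm, top at z 10. Back fence: face at x 50, top z 40, y -52 to 165. Side fence: face at y -50, top z 28, x -50 to 50. Green housing behind, columns to z 100. Row of samples: 50 mm each, from the side fence leftward. Yellow pedal at y -146 to -91.
- press_corner (a point): Point on the bed's top where the back and side fence faces meet; axes as the press. Seated samples have origins at x -45, y 25, 75, 125, 175 mm here, z 0, their y axis along the press x axis (either way). Marking bar above: x -16 to 0, y 0 to 200, pins under it 61.5 and top 78 mm above the bed at rest, so slide samples in under it; pressed, it comes 14 mm down and just clears them.
- pedal (a joint): Pedal angle, rad: 0 up (at rest), 0.28 fully down on its stop; springs back when let go. Hinge at the pedal's far end, free end toward the robot; the marking bar follows it.
- pedal_pad (a point): Top of the black rubber pad of the yellow pedal, 54 mm wide, 105 mm from the hinge line, 25 mm from the free end; moves with the pedal. At rest about 64 mm above the worktop, the pedal sloping up to the robot by 0.32 rad; at the stop about 35 mm above it and 7 mm nearer to the robot. Pushed straight down here it takes about 4 N at first and 10 N at the stop.
- tray: Fixed blue tray, 125 (x) x 245 (y) x 24 mm outside, walls and floor 4 mm, open on top. Origin: centre of its underside; x away from the robot. Four samples fit side by side, upright plates along its x axis, at y -87, -29, 29, 87 mm. It stands right or left of the press.
- mat: Fixed black rubber mat, 125 x 235 x 4 mm, on which up to three samples start, on the other side of the press from the tray. Origin: centre of its underside.

How it is judged (in metres and radians):
On the way, in this order (a step that is already met when the one before it is completed fails the run):
1. all samples stand in a closed row on the bed, flush with both fences, pedal up (x of tee_a in the frame of press_corner between -0.049 and -0.0415 m and z of tee_a in the frame of press_corner between -0.005 and 0.006 m and angle between the y axis of each of tee_a, tee_b, tee_c, tee_d and the x axis of press, either way round below 0.05 rad and angle between each of tee_a, tee_b, tee_c, tee_d's own z axis and vertical below 0.08 rad and (y of tee_a in the frame of press_corner between 0.021 and 0.029 m or y of tee_a in the frame of press_corner between 0.07 and 0.082 m or y of tee_a in the frame of press_corner between 0.119 and 0.135 m or y of tee_a in the frame of press_corner between 0.168 and 0.188 m) and x of tee_b in the frame of press_corner between -0.049 and -0.0415 m and z of tee_b in the frame of press_corner between -0.005 and 0.006 m and (y of tee_b in the frame of press_corner between 0.021 and 0.029 m or y of tee_b in the frame of press_corner between 0.07 and 0.082 m or y of tee_b in the frame of press_corner between 0.119 and 0.135 m or y of tee_b in the frame of press_corner between 0.168 and 0.188 m) and x of tee_c in the frame of press_corner between -0.049 and -0.0415 m and z of tee_c in the frame of press_corner between -0.005 and 0.006 m and (y of tee_c in the frame of press_corner between 0.021 and 0.029 m or y of tee_c in the frame of press_corner between 0.07 and 0.082 m or y of tee_c in the frame of press_corner between 0.119 and 0.135 m or y of tee_c in the frame of press_corner between 0.168 and 0.188 m) and x of tee_d in the frame of press_corner between -0.049 and -0.0415 m and z of tee_d in the frame of press_corner between -0.005 and 0.006 m and (y of tee_d in the frame of press_corner between 0.021 and 0.029 m or y of tee_d in the frame of press_corner between 0.07 and 0.082 m or y of tee_d in the frame of press_corner between 0.119 and 0.135 m or y of tee_d in the frame of press_corner between 0.168 and 0.188 m) and (y of tee_a in the frame of press_corner between 0.021 and 0.029 m or y of tee_b in the frame of press_corner between 0.021 and 0.029 m or y of tee_c in the frame of press_corner between 0.021 and 0.029 m or y of tee_d in the frame of press_corner between 0.021 and 0.029 m) and (y of tee_a in the frame of press_corner between 0.07 and 0.082 m or y of tee_b in the frame of press_corner between 0.07 and 0.082 m or y of tee_c in the frame of press_corner between 0.07 and 0.082 m or y of tee_d in the frame of press_corner between 0.07 and 0.082 m) and (y of tee_a in the frame of press_corner between 0.119 and 0.135 m or y of tee_b in the frame of press_corner between 0.119 and 0.135 m or y of tee_c in the frame of press_corner between 0.119 and 0.135 m or y of tee_d in the frame of press_corner between 0.119 and 0.135 m) and value of joint pedal below 0.05 rad), for 0.2 s.
2. the pedal is held down on its stop with the row still flush (x of tee_a in the frame of press_corner between -0.049 and -0.0415 m and z of tee_a in the frame of press_corner between -0.005 and 0.006 m and angle between the y axis of each of tee_a, tee_b, tee_c, tee_d and the x axis of press, either way round below 0.05 rad and angle between each of tee_a, tee_b, tee_c, tee_d's own z axis and vertical below 0.08 rad and (y of tee_a in the frame of press_corner between 0.021 and 0.029 m or y of tee_a in the frame of press_corner between 0.07 and 0.082 m or y of tee_a in the frame of press_corner between 0.119 and 0.135 m or y of tee_a in the frame of press_corner between 0.168 and 0.188 m) and x of tee_b in the frame of press_corner between -0.049 and -0.0415 m and z of tee_b in the frame of press_corner between -0.005 and 0.006 m and (y of tee_b in the frame of press_corner between 0.021 and 0.029 m or y of tee_b in the frame of press_corner between 0.07 and 0.082 m or y of tee_b in the frame of press_corner between 0.119 and 0.135 m or y of tee_b in the frame of press_corner between 0.168 and 0.188 m) and x of tee_c in the frame of press_corner between -0.049 and -0.0415 m and z of tee_c in the frame of press_corner between -0.005 and 0.006 m and (y of tee_c in the frame of press_corner between 0.021 and 0.029 m or y of tee_c in the frame of press_corner between 0.07 and 0.082 m or y of tee_c in the frame of press_corner between 0.119 and 0.135 m or y of tee_c in the frame of press_corner between 0.168 and 0.188 m) and x of tee_d in the frame of press_corner between -0.049 and -0.0415 m and z of tee_d in the frame of press_corner between -0.005 and 0.006 m and (y of tee_d in the frame of press_corner between 0.021 and 0.029 m or y of tee_d in the frame of press_corner between 0.07 and 0.082 m or y of tee_d in the frame of press_corner between 0.119 and 0.135 m or y of tee_d in the frame of press_corner between 0.168 and 0.188 m) and (y of tee_a in the frame of press_corner between 0.021 and 0.029 m or y of tee_b in the frame of press_corner between 0.021 and 0.029 m or y of tee_c in the frame of press_corner between 0.021 and 0.029 m or y of tee_d in the frame of press_corner between 0.021 and 0.029 m) and (y of tee_a in the frame of press_corner between 0.07 and 0.082 m or y of tee_b in the frame of press_corner between 0.07 and 0.082 m or y of tee_c in the frame of press_corner between 0.07 and 0.082 m or y of tee_d in the frame of press_corner between 0.07 and 0.082 m) and (y of tee_a in the frame of press_corner between 0.119 and 0.135 m or y of tee_b in the frame of press_corner between 0.119 and 0.135 m or y of tee_c in the frame of press_corner between 0.119 and 0.135 m or y of tee_d in the frame of press_corner between 0.119 and 0.135 m) and value of joint pedal above 0.262 rad), for 0.5 s.
At the end, for the whole second after the job is handed in: All present samples upright (0.1 rad) and at rest on the tray floor, pedal up (<0.03 rad). On the way: row flush to 3.5 mm at the back, square to 0.05 rad, closed up to 4, 7, 10, 13 mm (1st to 4th) from the side fence, then pedal beyond 0.262 rad for 0.5 s (value of joint pedal below 0.03 rad and x of tee_a in the frame of tray between -0.06 and 0.06 m and y of tee_a in the frame of tray between -0.12 and 0.12 m and z of tee_a in the frame of tray between 0 and 0.012 m and angle between each of tee_a, tee_b, tee_c, tee_d's own z axis and vertical below 0.1 rad and linear speed of each of tee_a, tee_b, tee_c, tee_d below 0.02 m/s and x of tee_b in the frame of tray between -0.06 and 0.06 m and y of tee_b in the frame of tray between -0.12 and 0.12 m and z of tee_b in the frame of tray between 0 and 0.012 m and x of tee_c in the frame of tray between -0.06 and 0.06 m and y of tee_c in the frame of tray between -0.12 and 0.12 m and z of tee_c in the frame of tray between 0 and 0.012 m and x of tee_d in the frame of tray between -0.06 and 0.06 m and y of tee_d in the frame of tray between -0.12 and 0.12 m and z of tee_d in the frame of tray between 0 and 0.012 m); the robot touches nothing.
Of tee_a, tee_b, tee_c, tee_d only 3 to 4 are there at a start; the rules pass over those that are not, and their reading is None.
At some moment in a run one of tee_a, tee_b, tee_c, tee_d may be knocked a few centimetres aside while the robot is not near it.
It also fails if it takes over 210 s, if anything falls off the work surface, if the arm or the gripper's body presses on something with over 40 N, if the wrist force passes 120 N, or if a joint passes its speed limit or range.

## Robot

A 6-joint arm with a two-finger parallel gripper is mounted at the origin on the work surface; the furniture and walls round the work are solid. World frame = base frame: x ahead of the robot, y to its left, z up, the work surface at z = 0. Lengths are in m, angles in degrees, forces in N, time in s.
With the tool pointing down it reaches from about 0.375 to 0.9 m from the base axis. Payload 3.1 kg.
Tool frame: the origin (TCP) lies on the centre line of the jaws, within the pads' length; the fingertips stand 25 mm ahead of it and the grasp point (between the pads) lies 6 mm ahead of it; z points along the fingers, y is the line along which they close (so a half turn about z gives the same grasp; the last joint's range is limited). The gripper opens to 87 mm and grips with 3 to 60 N. Pads are 19 mm wide; open, the fingers measure 117 mm over their backs; the gripper's body (75 mm by 190 mm) begins 51 mm behind the grasp point.
Start: joints at [62.653, 30.224, 82.088, -0, 67.689, -10.227], TCP at [0.184, 0.597, 0.248] pointing down, gripper open.
Joint ranges: [-176.69, 176.69], [-43.24, 126.21], [12.49, 139.97], [-82, 262], [0, 151.66], [-163.58, 163.58]. Speed limits (degrees/s): [159.86, 159.86, 180, 180, 180, 180].

## Interface

Orientations are given as a 3x3 rotation matrix whose columns are the frame's x, y, z axes.
In Python, from rig import read_state, capture, camera_params, hand_in gives the robot as it stands.
- The arm moves only by the tool apply_moves, never from a script. Its argument "rows" is a list of rows, each an object of numbers: "x", "y", "z": the shift along the tool's x, y, z in mm; "rx", "ry", "rz": the turn, a rotation vector about the tool's x, y, z in units of 6 degrees (1.0 is 6 degrees); "claw": the closure in counts, from 0 (fully open) to 255 (shut). A call has 1 to 10 rows; each row is the pose to reach, as a shift and turn from the pose commanded when the call began, along the tool's axes at that moment; what a row does not reach only later rows make up. A row lasts 1/8 s, in which the tool goes at most 62.5 mm and 10.7 degrees, less where a joint would pass 70% of its speed; a pose out of reach is approached as far as the arm can. A call with a gripper value outside its range is refused whole. The fingers move at their own pace and stop on an object; the grip force is fixed at half the most. Time passes only in rows, so rows that repeat a pose let the fingers close. It gives the time, the measured TCP pose, the force, the opening and the grip force at its end, in the units of the state.
- read_state(): the state, without advancing time (a new reading comes with each control period).
- capture(name): name is "scene" or "side" or "wrist"; returns (picture, depth): 400x640x3 uint8, red, green, blue; 400x640 float32, m along the optical axis (not along the pixel's ray), 0 where there is no reading.
- camera_params(name): a dict with "fx", "fy", "cx", "cy" (pixels), "D" ([k1, k2, p1, p2, k3] as OpenCV has them; the pictures are not rectified), "xyz" and "orientation" of the camera in the world. Camera axes: x right, y up, looking along -z (the intrinsics and any distortion apply to the point x, -y, -z); pixel columns grow to the right and rows downward; lengths in m; the calibration is good to about 2 mm. A picture is of the moment at which its call begins: read the wrist's pose just before it. camera_params takes no time and is no camera call; for the wrist camera it gives the pose at the moment of the call.
- hand_in(): hands the job in; it is judged then, once.
The state is a dict: "time_s": time; "joint_positions": joint angles; "qvel": joint speeds; "tau": joint torques, N m; "position": TCP position; "tcp_rot": TCP orientation; "force": force on the tool from outside, world axes, zero at the start; "moment": the same for the moment, N m; "opening": opening from 0.0 (shut) to 1.0 (fully open); "grasp_force": force on a finger pad.
Only numpy, scipy, OpenCV 4.12 (cv2) and the standard library are available. Lean on these libraries where they do the work, as an engineer would, in place of code of your own. Each camera call takes 0.05 s, during which the arm holds its last target. There are 200 camera calls.

## Working session

There is one attempt and no reset: what is moved stays moved. The work goes in short steps, Python scripts to look and compute and a tool call to move; the robot and the scene stay as the last step left them, time stands still between calls to the robot, and variables do not carry over. Pictures are saved under pics/ and viewed, at most 14 in all, crops included, and the job is handed in when it is done.

Besides the shell and the picture viewer there is one more tool, called as a command line: name --argument value ..., lists and objects as JSON in quotes. apply_moves: Moves the arm, as the interface text tells. Its arguments: {"type":"object","properties":{"rows":{"type":"array"}},"required":["rows"]}

```bash
ls; mkdir -p pics
cat > h.py <<'E'
import numpy as np, cv2
from rig import read_state, capture, camera_params, hand_in
def cloud(n):
    img,d=capture(n); p=camera_params(n)
    K=np.array([[p['fx'],0,p['cx']],[0,p['fy'],p['cy']],[0,0,1]])
    v,u=np.mgrid[0:400,0:640]
    q=cv2.undistortPoints(np.stack([u,v],-1).reshape(-1,1,2).astype(np.float64),K,np.array(p['D'],float)).reshape(400,640,2)
    c=np.stack([q[...,0]*d,-q[...,1]*d,-d],-1)
    P=c@np.array(p['orientation']).T+np.array(p['xyz']); P[d<=0]=np.nan
    return img,P
E
python3 - <<'E'
from h import *
s=read_state(); print(s)
for n in('scene','side'):
    i,P=cloud(n); cv2.imwrite(f'pics/{n}0.png',i[...,::-1]); np.savez(f'{n}0.npz',i=i,P=P)
    p=camera_params(n);print(n,p['xyz'],p['fx'],np.round(p['orientation'],2).tolist())
E
```

```text
pics
{'time_s': 0.0, 'joint_positions': array([ 6.26532805e+01,  3.02768428e+01,  8.21557820e+01, -1.37610210e-04,
        6.76881769e+01, -1.02264684e+01]), 'qvel': array([-0.02227493, -0.0113767 , -0.00051998, -0.02502167,  0.05509261,
        0.07784683]), 'tau': array([ 1.29413103e-03, -4.40036201e+01, -1.76591223e+01,  6.33790484e-02,
        5.81736490e-02, -1.62359333e-04]), 'position': array([0.18363814, 0.5967135 , 0.24659769]), 'tcp_rot': array([[-9.55689116e-01,  2.94376253e-01, -9.66563817e-04],
       [ 2.94377605e-01,  9.55687352e-01, -1.87377922e-03],
       [ 3.72136709e-04, -2.07528515e-03, -9.99997777e-01]]), 'force': array([-0.48897237,  0.14161839,  0.84813616]), 'moment': array([-0.01138761,  0.0306706 ,  0.00574612]), 'grasp_force': 0.0, 'opening': 1.0024032106330827}
scene [-0.02135206  0.49253534  1.23342218] 511.29077697421366 [[-0.68, 0.64, -0.37], [-0.74, -0.58, 0.36], [0.01, 0.51, 0.86]]
side [1.05518469 0.05079269 1.15016171] 417.13753867748557 [[-0.02, -0.88, 0.48], [1.0, -0.02, 0.02], [-0.01, 0.48, 0.88]]
```

View pics/scene0.png

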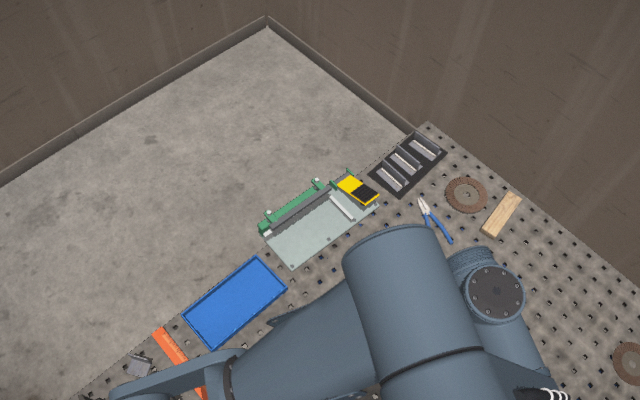

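View pics/side0.png

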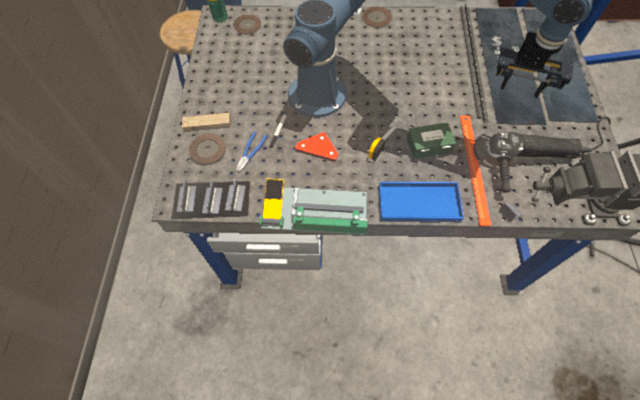

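The scene view shows three samples on the mat (390,178), (405,160) and (424,148). The press bed is empty around (310,225), with the pedal at (358,190) and the tray at (235,300). The side view agrees: samples at (190-235,200), pedal (273,200), tray (420,203).

Run:
```python
from h import *
for n in('scene','side'):
    f=np.load(n+'0.npz'); i,P=f['i'],f['P']; h=cv2.cvtColor(i,cv2.COLOR_RGB2HSV).astype(int); H,S,V=h[...,0],h[...,1],h[...,2]
    print(n)
    def rect(m,name):
        m=m.astype(np.uint8); k,l,st,_=cv2.connectedComponentsWithStats(m)
        j=1+np.argmax(st[1:,4]); q=P[l==j]; q=q[~np.isnan(q[:,0])]
        r=cv2.minAreaRect((q[:,:2]*1000).astype(np.float32)); print(name,len(q),'c',np.round(r[0],1),'sz',np.round(r[1],1),'a',round(r[2],2),'z',np.round(np.percentile(q[:,2],[5,50,95])*1000,1))
    roi=(P[...,0]>.35)&(P[...,0]<1)&(np.abs(P[...,1])<.6)
    rect(roi&(H>100)&(H<120)&(S>150),'tray')
    rect(roi&(H>60)&(H<85)&(S>90)&(P[...,1]<.12),'green')
    rect(roi&(H>20)&(H<32)&(S>180)&(P[...,1]<0.1)&(P[...,0]>.45),'yellow')
    # bed: z within
    rect(roi&(abs(P[...,2]-.010)<.004)&(S<60)&(V>100),'bed')
    m=roi&(abs(P[...,2]-.004)<.004)&(V<60); rect(m,'mat')
    print(np.nanmin(P[...,2][roi&(V<60)]) )
    for lo,hi in((.035,.06),):
        m=(roi&(P[...,2]>lo)&(P[...,2]<hi)&(P[...,1]<.0)).astype(np.uint8); k,l,st,_=cv2.connectedComponentsWithStats(m)
        for j in range(1,k):
            if st[j,4]>15:
                q=P[l==j];r=cv2.minAreaRect((q[:,:2]*1000).astype(np.float32));print('hi',st[j],np.round(r[0]),np.round(r[1]),round(r[2],1),round(np.median(q[:,2]),4))
```

```text
scene
tray 4734 c [443.6 327.3] sz [136.4 249.7] a 0.47 z [ 0.7  5.3 23.7]
green 296 c [535.6  46.7] sz [144.   21.4] a 87.13 z [56.6 60.  63.9]
yellow 269 c [ 483.4 -133. ] sz [85.4 65.5] a 89.02 z [28.2 38.6 49.3]
bed 3160 c [463.1   9.8] sz [318.  132.3] a 88.3 z [ 6.5  9.8 13.2]
mat 367 c [ 439.9 -326.6] sz [120.7 180.7] a 2.2 z [0.6 4.1 7.1]
-0.09234757668769333
hi [415 131  25  20 118] [ 440. -394.] [87. 11.] 2.8 0.0455
hi [396 144  24  22 120] [ 445. -313.] [11. 92.] 89.8 0.0453
hi [383 159  23  24 117] [ 434. -243.] [10. 90.] 88.1 0.0451
hi [340 179  29  24 303] [ 461. -116.] [55. 89.] 86.3 0.047
hi [306 187  12   9  35] [533. -15.] [30. 21.] 78.4 0.0583
hi [313 193  15  11  19] [509. -26.] [49.  3.] 87.6 0.0376
side
tray 2520 c [440.5 327.4] sz [127.  242.2] a 0.83 z [ 0.5  4.7 21.9]
green 353 c [537.3  32.9] sz [172.4  23.3] a 88.1 z [56.4 60.3 84.6]
yellow 341 c [ 487.1 -120.2] sz [52.9 57.8] a 87.95 z [29.9 39.2 48.7]
bed 994 c [448.6  57.7] sz [216.9  94.7] a 86.6 z [ 7.1 10.3 13.5]
mat 2 c [ 493.3 -321.1] sz [3. 0.] a -175.99 z [2.3 2.7 3.1]
-0.7598078469611376
hi [230 179   7  28  76] [ 436. -244.] [ 7. 89.] 88.7 0.0474
hi [180 180   6  28  88] [ 442. -396.] [90.  6.] 3.6 0.0474
hi [206 181   7  28  87] [ 447. -315.] [89.  7.] 0.8 0.0466
hi [263 188  20  28 385] [ 468. -119.] [54. 80.] 86.7 0.046
hi [292 215  20  13 101] [538. -34.] [63. 30.] 54.1 0.0537
hi [303 216   9   5  19] [522. -14.] [26. 22.] 86.7 0.0558
```

```bash
cat >> h.py <<'E'
def to(*T):
    """targets (x,y,z mm, yaw deg of tool y minus 90) -> shifts in tool axes"""
    s=read_state(); R=s['tcp_rot']; p=s['position']*1000
    yaw=np.degrees(np.arctan2(R[1,1],R[0,1]))-90
    print('at',np.round(p,1),'yaw',round(yaw,2),'F',np.round(s['force'],1),'t',round(s['time_s'],1),'open',round(s['opening']*87,1))
    for t in T:
        d=R.T@(np.array(t[:3])-p); print(t,'->',np.round(d,1),'rz',round(-(t[3]-yaw)/6,2))
E
python3 -c "
from h import *
to((420,300,250,-1.7),(420,-10,250,-1.7),(435,-243,250,-1.6))"
```

```text
at [183.7 596.8 246.6] yaw -17.12 F [0.1 0.1 0.7] t 0.1 open 87.1
(420, 300, 250, -1.7) -> [-313.2 -214.    -3. ] rz -2.57
(420, -10, 250, -1.7) -> [-404.5 -510.3   -2.5] rz -2.57
(435, -243, 250, -1.6) -> [-487.4 -728.5   -2.1] rz -2.59
```

apply_moves --rows '[{"x": -313, "y": -214, "z": -3, "rz": -2.57}, {"x": -313, "y": -214, "z": -3, "rz": -2.57}, {"x": -313, "y": -214, "z": -3, "rz": -2.57}, {"x": -313, "y": -214, "z": -3, "rz": -2.57}, {"x": -313, "y": -214, "z": -3, "rz": -2.57}, {"x": -404, "y": -510, "z": -3, "rz": -2.57}, {"x": -404, "y": -510, "z": -3, "rz": -2.57}, {"x": -404, "y": -510, "z": -3, "rz": -2.57}, {"x": -404, "y": -510, "z": -3, "rz": -2.57}, {"x": -404, "y": -510, "z": -3, "rz": -2.57}]'

```text
validation failed for argument at $.ro...
```

```bash
python3 -c "
from h import *
to((420,-10,250,-1.7),(420,-10,300,-1.7))
i,P=cloud('wrist'); cv2.imwrite('pics/w1.png',i[...,::-1]); np.savez('w1.npz',i=i,P=P); p=camera_params('wrist'); print(p['xyz'],np.round(p['orientation'],2).tolist())"
```

```text
at [183.7 596.8 246.6] yaw -17.12 F [0.1 0.1 0.7] t 0.1 open 87.1
(420, -10, 250, -1.7) -> [-404.5 -510.3   -2.5] rz -2.57
(420, -10, 300, -1.7) -> [-404.5 -510.4  -52.5] rz -2.57
[0.11454154 0.61894859 0.38390932] [[0.3, -0.92, -0.26], [0.96, 0.28, 0.08], [-0.0, -0.27, 0.96]]
```

View pics/w1.png

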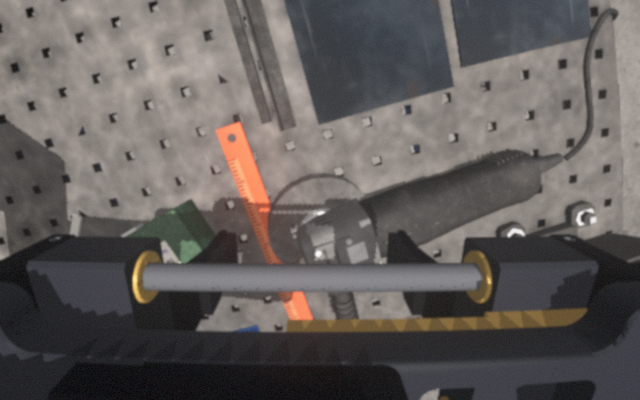

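The wrist camera sits on the robot side of the gripper and sees the area under and behind it, with the fingers at (220,270) and (405,270). The move call was refused, probably because every key is required.

apply_moves --rows '[{"x": -313, "y": -214, "z": -3, "rx": 0, "ry": 0, "rz": -2.57, "claw": 0}, {"x": -313, "y": -214, "z": -3, "rx": 0, "ry": 0, "rz": -2.57, "claw": 0}, {"x": -313, "y": -214, "z": -3, "rx": 0, "ry": 0, "rz": -2.57, "claw": 0}, {"x": -313, "y": -214, "z": -3, "rx": 0, "ry": 0, "rz": -2.57, "claw": 0}, {"x": -313, "y": -214, "z": -3, "rx": 0, "ry": 0, "rz": -2.57, "claw": 0}, {"x": -404, "y": -510, "z": -3, "rx": 0, "ry": 0, "rz": -2.57, "claw": 0}, {"x": -404, "y": -510, "z": -3, "rx": 0, "ry": 0, "rz": -2.57, "claw": 0}, {"x": -404, "y": -510, "z": -3, "rx": 0, "ry": 0, "rz": -2.57, "claw": 0}, {"x": -404, "y": -510, "z": -3, "rx": 0, "ry": 0, "rz": -2.57, "claw": 0}, {"x": -404, "y": -510, "z": -3, "rx": 0, "ry": 0, "rz": -2.57, "claw": 0}]'

```text
time_s: 1.4
position: [0.4137, 0.0422, 0.2506]
tcp_rot: [[-1.0, 0.03, 0.001], [0.03, 1.0, 0.0], [-0.001, 0.0, -1.0]]
force: [0.7, -0.6, -0.3]
opening: 0.999
grasp_force: 0.0
```

```bash
python3 -c "
from h import *
to((420,-10,250,-1.7),(420,-10,300,-1.7))"
```

```text
at [413.7  42.2 250.6] yaw -1.69 F [ 0.7 -0.6 -0.3] t 1.4 open 86.9
(420, -10, 250, -1.7) -> [ -7.9 -52.    0.6] rz 0.0
(420, -10, 300, -1.7) -> [ -7.9 -52.  -49.4] rz 0.0
```

apply_moves --rows '[{"x": 10, "y": -60, "z": -20, "rx": 0, "ry": 0, "rz": 0, "claw": 0}, {"x": 10, "y": -60, "z": -20, "rx": 0, "ry": 0, "rz": 0, "claw": 0}, {"x": 10, "y": -60, "z": -20, "rx": 0, "ry": 0, "rz": 0, "claw": 0}, {"x": 10, "y": -60, "z": -20, "rx": 0, "ry": 0, "rz": 0, "claw": 0}]'

```text
time_s: 1.9
position: [0.4015, -0.0141, 0.2701]
tcp_rot: [[-1.0, 0.027, -0.001], [0.027, 1.0, 0.001], [0.001, 0.001, -1.0]]
force: [0.0, -0.5, -0.6]
opening: 0.999
grasp_force: 0.0
```

```bash
python3 -c "
from h import *
to((420,-10,250,-1.7))
i,P=cloud('wrist'); cv2.imwrite('pics/w2.png',i[...,::-1]); np.savez('w2.npz',i=i,P=P)"
```

```text
at [401.5 -14.1 270.1] yaw -1.57 F [ 0.  -0.5 -0.6] t 1.9 open 86.9
(420, -10, 250, -1.7) -> [-18.4   4.6  20.1] rz 0.02
```

View pics/w2.png

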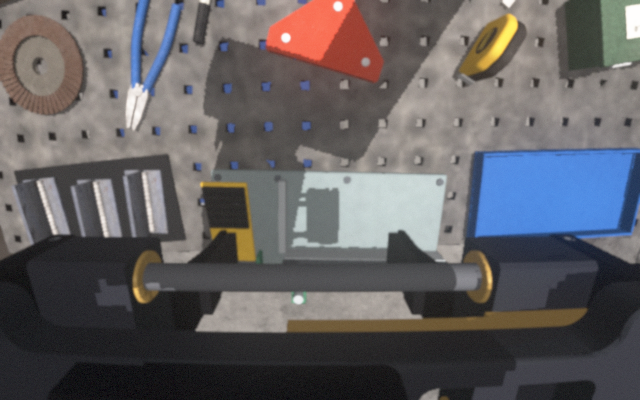

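The wrist view shows the bed (210-445, 170-250), the side fence (282,180-255), the pedal pad (227,207), the tray (555,195) and three samples at (45,205), (97,208) and (147,205).

Run:
```python
from h import *
f=np.load('w2.npz'); i,P=f['i'],f['P']*1000
X,Y,Z=P[...,0],P[...,1],P[...,2]
ne=[]
for c in range(300,440,4):
    col=P[150:250,c]; m=abs(col[:,2]-10)<4
    j=np.where(m&(np.roll(m,-3)))[0]
    if len(j): ne.append(col[j[0],:2])
ne=np.array(ne); k=np.polyfit(ne[:,1],ne[:,0],1); r=ne[:,0]-np.polyval(k,ne[:,1]); g=abs(r)<2.5; k=np.polyfit(ne[g,1],ne[g,0],1); print('near edge x at y0',k[1],'yaw',np.degrees(np.arctan(-k[0])),g.sum(),'std',r[g].std())
for v in (190,200,210,220,230,240):
    row=P[v,262:306]; print(v,[(int(262+a),round(float(q[0])),round(float(q[1]),1),round(float(q[2]),1)) for a,q in enumerate(row) if q[2]>18][:: 2])
for v in range(240,268,2): print(v,np.round(P[v,330],1),i[v,330], np.round(P[v,370],1))
# bed left edge
for v in (190,210,230):
    m=np.where(abs(Z[v,400:470]-10)<4)[0]; print('left edge',np.round(P[v,400+m[-1]],1))
# tray
m=(i[...,2]>130)&(i[...,0]<80)&(X>350)&(Y>150); q=P[m]; print('tray',m.sum(),np.percentile(q,[1,99],axis=0).round(1))
for (a,b) in((15,70),(74,118),(122,170)):
    m=np.zeros(Z.shape,bool); m[150:245,a:b]=1; m&=(Z>41)&(Z<58); q=P[m]; r=cv2.minAreaRect(q[:,:2].astype(np.float32)); print('tee',m.sum(),np.round(r[0],1),np.round(r[1],1),round(r[2],2),np.median(q[:,2]).round(1))
m=(i.max(-1)<60)&(np.hypot(X-450,Y+118)<60)&(Z>40); print('pad',m.sum(),np.nanmean(P[m],axis=0),np.percentile(P[m],[2,98],axis=0).round(1))
```

```text
near edge x at y0 402.8228154556942 yaw -2.7069318553542843 35 std 0.3246367577657814
190 [(278, 421, -57.7, 28.5), (280, 421, -55.1, 29.5), (282, 421, -52.8, 27.3), (284, 421, -50.1, 28.3)]
200 [(278, 434, -58.4, 29.6), (280, 434, -55.9, 29.0), (282, 434, -53.3, 28.9), (284, 435, -50.8, 28.1)]
210 [(278, 448, -59.4, 27.5), (280, 448, -56.7, 28.8), (282, 448, -54.1, 28.7), (284, 448, -51.5, 28.9)]
220 [(278, 462, -60.2, 28.0), (280, 461, -57.4, 29.5), (282, 462, -54.9, 28.4), (284, 462, -52.2, 28.7)]
230 [(278, 475, -60.9, 29.1), (280, 476, -58.4, 27.9), (282, 475, -55.6, 29.2), (284, 476, -53.0, 28.6)]
240 [(278, 490, -61.9, 27.7), (280, 490, -59.2, 27.8), (282, 490, -56.6, 27.3), (285, 490, -52.3, 29.3)]
240 [499.8   8.8   9.8] [109 115 116] [501.   64.9  10.8]
242 [502.5   8.7  10.6] [111 118 117] [504.5  65.2   9.8]
244 [506.1   8.7   9.4] [149 157 159] [508.2  65.5   8.4]
246 [509.4   8.7   8.7] [161 172 171] [510.5  65.3  10.3]
248 [511.3   8.6  11.4] [108 115 113] [513.9  65.5   9.5]
250 [513.4   8.4  13.4] [106 109 111] [515.7  65.   12.2]
252 [513.6   8.1  19.6] [104 105 108] [516.2  64.1  17.6]
254 [512.8   7.6  27.5] [108 111 111] [515.9  62.8  24.7]
256 [512.9   7.3  33.4] [108 110 109] [515.9  61.7  30.7]
258 [513.1   7.   38.9] [116 118 119] [515.2  60.3  38.1]
260 [496.8   5.   76.8] [ 99 102 101] [517.1  60.   40.2]
262 [496.7   4.7  82.1] [75 77 79] [497.9  51.7  82.7]
264 [370.9  -7.9 327.6] [70 70 70] [370.6   3.4 328.8]
266 [370.6  -8.  329.4] [72 74 75] [370.9   3.3 329.5]
left edge [431.9 164.6   9. ]
left edge [460.3 163.    8.9]
left edge [492.2 207.5   6.9]
tray 3778 [[378.8 206.6   2.2]
 [501.6 448.6  24.8]]
tee 487 [ 439.7 -396.4] [81.6  8.1] 3.4 47.1
tee 385 [ 436.7 -314.5] [ 8.1 68.6] 89.79 47.4
tee 432 [ 433.  -243.7] [ 6.6 82.7] 87.29 48.0
pad 1520 [ 431.81702875 -117.3073631    62.80723563] [[ 407.2 -140.2   54. ]
 [ 458.6  -94.7   70.7]]
```

```bash
python3 -c "
from h import *
to((434,-243.6,120,-2),(434,-243.6,43,-2))"
```

```text
at [401.6 -14.  270.1] yaw -1.54 F [ 0.8  0.7 -0.1] t 1.9 open 87.1
(434, -243.6, 120, -2) -> [ -38.8 -228.7  149.9] rz 0.08
(434, -243.6, 43, -2) -> [ -38.9 -228.7  226.9] rz 0.08
```

apply_moves --rows '[{"x": -39, "y": -229, "z": 150, "rx": 0, "ry": 0, "rz": 0.08, "claw": 110}, {"x": -39, "y": -229, "z": 150, "rx": 0, "ry": 0, "rz": 0.08, "claw": 110}, {"x": -39, "y": -229, "z": 150, "rx": 0, "ry": 0, "rz": 0.08, "claw": 110}, {"x": -39, "y": -229, "z": 150, "rx": 0, "ry": 0, "rz": 0.08, "claw": 110}, {"x": -39, "y": -229, "z": 150, "rx": 0, "ry": 0, "rz": 0.08, "claw": 110}, {"x": -39, "y": -229, "z": 150, "rx": 0, "ry": 0, "rz": 0.08, "claw": 110}, {"x": -39, "y": -229, "z": 150, "rx": 0, "ry": 0, "rz": 0.08, "claw": 110}]'

```text
time_s: 2.82
position: [0.434, -0.2436, 0.1206]
tcp_rot: [[-0.999, 0.036, -0.001], [0.036, 0.999, 0.001], [0.001, 0.001, -1.0]]
force: [-0.2, -0.7, 0.5]
opening: 0.57
grasp_force: 0.0
```

Run:
```python
from h import *
to((434,-243.6,43,-2))
i,P=cloud('wrist'); cv2.imwrite('pics/w3.png',i[...,::-1])
P=P*1000
X,Y,Z=P[...,0],P[...,1],P[...,2]
k,l,st,_=cv2.connectedComponentsWithStats(((Z>40)&(Z<54)&(Y<-200)&(X<500)).astype(np.uint8))
for j in range(1,k):
    if st[j,4]>60:
        q=P[l==j]; r=cv2.minAreaRect(q[:,:2].astype(np.float32)); print(st[j],np.round(r[0],1),np.round(r[1],1),round(r[2],2),np.median(q[:,2]).round(1))
```

```text
at [ 434.  -243.6  120.6] yaw -2.06 F [-0.2 -0.7  0.5] t 2.8 open 49.6
(434, -243.6, 43, -2) -> [-0.  -0.1 77.6] rz -0.01
[307 159   7 105 727] [ 431.1 -244.8] [ 4.5 77.7] 87.85 49.3
[ 91 177  32  72 976] [ 425.7 -397.5] [53.7  6.6] 3.11 48.0
[206 177  21  86 803] [ 436.6 -314.9] [ 5.9 67.7] 89.54 48.7
```

View pics/w3.png

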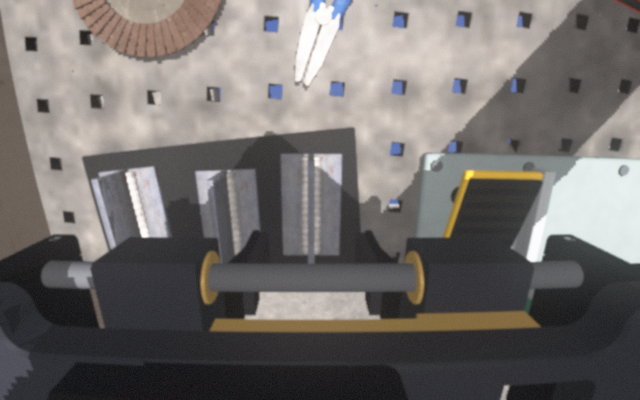

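The first sample's plate, at (312,155-260), is centred between the fingers. Descend and grip.

apply_moves --rows '[{"x": 0, "y": -0.5, "z": 50, "rx": 0, "ry": 0, "rz": 0, "claw": 110}, {"x": 0, "y": -0.5, "z": 77, "rx": 0, "ry": 0, "rz": 0, "claw": 110}, {"x": 0, "y": -0.5, "z": 77, "rx": 0, "ry": 0, "rz": 0, "claw": 110}, {"x": 0, "y": -0.5, "z": 77, "rx": 0, "ry": 0, "rz": 0, "claw": 255}, {"x": 0, "y": -0.5, "z": 77, "rx": 0, "ry": 0, "rz": 0, "claw": 255}, {"x": 0, "y": -0.5, "z": 77, "rx": 0, "ry": 0, "rz": 0, "claw": 255}, {"x": 0, "y": -0.5, "z": 77, "rx": 0, "ry": 0, "rz": 0, "claw": 255}, {"x": 0, "y": -0.5, "z": 77, "rx": 0, "ry": 0, "rz": 0, "claw": 255}]'

```text
time_s: 3.88
position: [0.4341, -0.2461, 0.0437]
tcp_rot: [[-0.999, 0.038, 0.0], [0.038, 0.999, 0.0], [-0.0, 0.0, -1.0]]
force: [0.6, 2.9, 1.8]
opening: 0.086
grasp_force: 1.4
```

```bash
python3 -c "
from h import *
to((434,-243.6,160,-2.8),(443.3,-24.5,160,-2.8),(443.3,-24.5,55,-2.8))"
```

```text
at [ 434.1 -246.1   43.7] yaw -2.2 F [0.6 2.9 1.8] t 3.9 open 7.5
(434, -243.6, 160, -2.8) -> [   0.2    2.5 -116.3] rz 0.1
(443.3, -24.5, 160, -2.8) -> [  -0.7  221.8 -116.3] rz 0.1
(443.3, -24.5, 55, -2.8) -> [ -0.7 221.8 -11.3] rz 0.1
```

apply_moves --rows '[{"x": 0, "y": 0, "z": 0, "rx": 0, "ry": 0, "rz": 0, "claw": 255}, {"x": 0, "y": 0, "z": 0, "rx": 0, "ry": 0, "rz": 0, "claw": 255}, {"x": 0, "y": 0, "z": -58, "rx": 0, "ry": 0, "rz": 0.1, "claw": 255}, {"x": 0, "y": 0, "z": -116, "rx": 0, "ry": 0, "rz": 0.1, "claw": 255}, {"x": 0, "y": 0, "z": -116, "rx": 0, "ry": 0, "rz": 0.1, "claw": 255}]'

```text
time_s: 4.5
position: [0.4363, -0.2484, 0.1628]
tcp_rot: [[-0.999, 0.048, 0.007], [0.048, 0.999, -0.007], [-0.007, -0.007, -1.0]]
force: [0.9, -0.6, -2.7]
opening: 0.057
grasp_force: 30.0
```

Run:
```python
from h import *
to((443.3,-24.5,160,-2.8))
i,P=cloud('wrist'); cv2.imwrite('pics/w4.png',i[...,::-1])
```

```text
at [ 436.3 -248.4  162.8] yaw -2.76 F [ 0.9 -0.6 -2.7] t 4.5 open 4.9
(443.3, -24.5, 160, -2.8) -> [  3.8 224.    1.3] rz 0.01
```

View pics/w4.png

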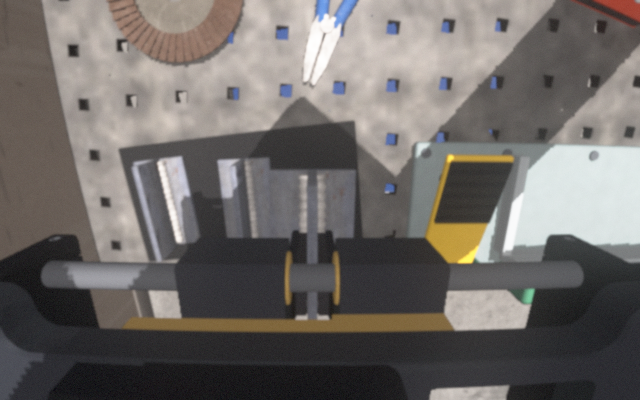

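apply_moves --rows '[{"x": 4, "y": 225, "z": 1, "rx": 0, "ry": 0, "rz": 0, "claw": 255}, {"x": 4, "y": 225, "z": 1, "rx": 0, "ry": 0, "rz": 0, "claw": 255}, {"x": 4, "y": 225, "z": 1, "rx": 0, "ry": 0, "rz": 0, "claw": 255}, {"x": 4, "y": 225, "z": 1, "rx": 0, "ry": 0, "rz": 0, "claw": 255}, {"x": 4, "y": 225, "z": 1, "rx": 0, "ry": 0, "rz": 0, "claw": 255}, {"x": 4, "y": 225, "z": 1, "rx": 0, "ry": 0, "rz": 0, "claw": 255}]'

```text
time_s: 5.3
position: [0.4405, -0.0215, 0.1573]
tcp_rot: [[-0.999, 0.048, -0.002], [0.048, 0.999, 0.0], [0.002, -0.0, -1.0]]
force: [0.5, -1.6, -3.1]
opening: 0.058
grasp_force: 30.0
```

Run:
```python
from h import *
to((443.4,-23.6,54,-2.8)); print(read_state()['tcp_rot'].round(4))
```

```text
at [440.5 -21.5 157.3] yaw -2.75 F [ 0.5 -1.6 -3.1] t 5.3 open 5.0
(443.4, -23.6, 54, -2.8) -> [ -3.2  -2.  103.3] rz 0.01
[[-9.988e-01  4.800e-02 -2.100e-03]
 [ 4.800e-02  9.988e-01  1.000e-04]
 [ 2.100e-03 -0.000e+00 -1.000e+00]]
```

Lower at the staging point and touch down slowly.

apply_moves --rows '[{"x": -3, "y": -2, "z": 50, "rx": 0, "ry": 0, "rz": 0, "claw": 255}, {"x": -3, "y": -2, "z": 95, "rx": 0, "ry": 0, "rz": 0, "claw": 255}, {"x": -3, "y": -2, "z": 102, "rx": 0, "ry": 0, "rz": 0, "claw": 255}, {"x": -3, "y": -2, "z": 105, "rx": 0, "ry": 0, "rz": 0, "claw": 255}, {"x": -3, "y": -2, "z": 107, "rx": 0, "ry": 0, "rz": 0, "claw": 255}, {"x": -3, "y": -2, "z": 107, "rx": 0, "ry": 0, "rz": 0, "claw": 255}]'

```text
time_s: 6.05
position: [0.4421, -0.0245, 0.0593]
tcp_rot: [[-0.999, 0.05, 0.002], [0.05, 0.999, -0.001], [-0.002, -0.001, -1.0]]
force: [-14.8, 2.0, 94.8]
opening: 0.054
grasp_force: 61.4
```

Run:
```python
from h import *
to((466.3,-26.6,50,-2.8),(466.3,-24.6,50,-2.8));
```

```text
at [442.1 -24.5  59.3] yaw -2.86 F [-14.8   2.   94.8] t 6.0 open 4.7
(466.3, -26.6, 50, -2.8) -> [-24.3  -0.9   9.3] rz -0.01
(466.3, -24.6, 50, -2.8) -> [-24.2   1.1   9.3] rz -0.01
```

apply_moves --rows '[{"x": 0, "y": 1, "z": -10, "rx": 0, "ry": 0, "rz": 0, "claw": 255}, {"x": 0, "y": 1, "z": -16, "rx": 0, "ry": 0, "rz": 0, "claw": 255}, {"x": 0, "y": 1, "z": -16, "rx": 0, "ry": 0, "rz": 0, "claw": 255}]'

```text
time_s: 6.42
position: [0.4416, -0.0228, 0.067]
tcp_rot: [[-0.999, 0.05, -0.005], [0.05, 0.999, 0.001], [0.005, 0.001, -1.0]]
force: [-7.1, -1.6, 1.6]
opening: 0.059
grasp_force: 49.0
```

Run:
```python
from h import *
to((443.4,-23.6,54,-2.8))
for n in('side','scene','wrist'):
    i,P=cloud(n); np.savez(n+'5.npz',i=i,P=P)
    cv2.imwrite(f'pics/{n}5.png',i[...,::-1])
    if n=='side': a=cv2.resize(i[160:240,240:390],None,fx=4,fy=4)
i=np.load('wrist5.npz')['i']; b=cv2.resize(i,(512,320))
c=np.zeros((320+320,600,3),np.uint8); c[:320]=a; c[320:,:512]=b
cv2.imwrite('pics/m5.png',cv2.resize(c,(562,600))[...,::-1])
```

```text
at [441.6 -22.8  67. ] yaw -2.86 F [-7.1 -1.6  1.6] t 6.4 open 5.1
(443.4, -23.6, 54, -2.8) -> [-1.9 -0.7 13. ] rz -0.01
```

View pics/m5.png

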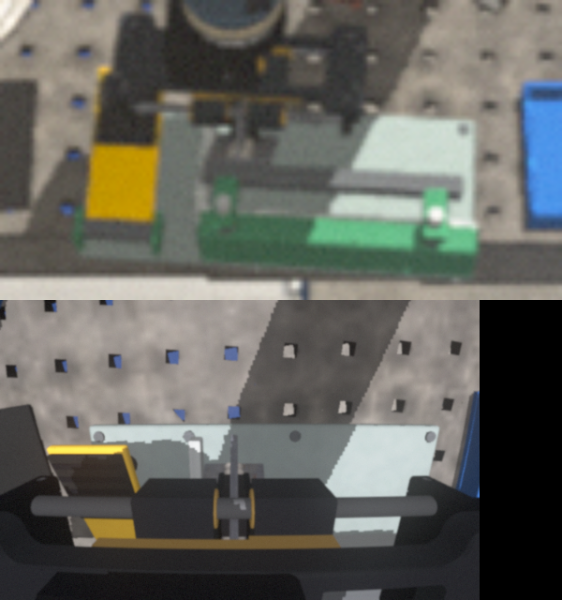

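Side view (top) shows the tee between gripper and bar. In the wrist view (bottom) the plate top, at (235,435-480), runs past the base edge at (235,462), so the tee looks pitched in the grip. I'll measure the tilt.

Run:
```python
from h import *
f=np.load('wrist5.npz'); i,P=f['i'],f['P']*1000
# plate column around px x = 235*(640/ (512*562/600...)) 
for v in range(160,260,6):
    row=P[v,270:345]; j=np.nanargmax(row[:,2]); print(v,270+j,np.round(row[j],1), 'base', [ (270+a,round(float(q[2]))) for a,q in enumerate(row) if a%12==0])
```

```text
160 319 [398.5 -15.6   0.4] base [(270, 0), (282, -1), (294, -1), (306, 0), (318, -2), (330, -1), (342, -1)]
166 290 [400.2 -34.6   9.1] base [(270, 8), (282, 7), (294, 7), (306, 7), (318, 7), (330, 6), (342, 9)]
172 302 [404.1 -27.   11.3] base [(270, 11), (282, 10), (294, 9), (306, 11), (318, 9), (330, 10), (342, 10)]
178 318 [408.5 -17.   11.5] base [(270, 11), (282, 10), (294, 9), (306, 11), (318, 12), (330, 10), (342, 10)]
184 311 [404.1 -21.2  48.4] base [(270, 11), (282, 9), (294, 11), (306, 10), (318, 9), (330, 10), (342, 10)]
190 309 [406.7 -22.3  50.9] base [(270, 10), (282, 10), (294, 10), (306, 10), (318, 10), (330, 10), (342, 11)]
196 313 [409.2 -20.4  53.9] base [(270, 13), (282, 9), (294, 10), (306, 10), (318, 10), (330, 10), (342, 10)]
202 310 [411.5 -22.   56.7] base [(270, 14), (282, 9), (294, 10), (306, 10), (318, 10), (330, 9), (342, 9)]
208 316 [413.8 -19.2  60. ] base [(270, 15), (282, 9), (294, 10), (306, 10), (318, 11), (330, 11), (342, 11)]
214 309 [416.  -22.8  62. ] base [(270, 16), (282, 12), (294, 10), (306, 11), (318, 10), (330, 10), (342, 10)]
220 311 [418.1 -21.9  65.3] base [(270, 16), (282, 21), (294, 20), (306, 25), (318, 27), (330, 19), (342, 21)]
226 315 [420.4 -20.1  67.4] base [(270, 18), (282, 24), (294, 24), (306, 29), (318, 29), (330, 24), (342, 23)]
232 313 [422.7 -21.2  69.2] base [(270, 18), (282, 28), (294, 45), (306, 32), (318, 31), (330, 45), (342, 27)]
238 270 [404.8 -33.5 118.3] base [(270, 118), (282, 116), (294, 53), (306, 50), (318, 51), (330, 53), (342, 118)]Traceback (most recent call last):
  File "<stdin>", line 5, in <module>
ValueError: cannot convert float NaN to integer
```

The plate's top edge slopes 48° with the near end down. The far end probably came down on the marking bar, because the grip was off-centre. I'll check the actual grip offset by casting the ray of the plate's near end in w4, then back out.

Run:
```python
from h import *
s=read_state(); p=camera_params('wrist'); R=s['tcp_rot']; 
Rc=R.T@np.array(p['orientation']); tc=R.T@(np.array(p['xyz'])-s['position'])*1000
np.savez('hand.npz',Rc=Rc,tc=tc); print(tc)
K=np.array([[p['fx'],0,p['cx']],[0,p['fy'],p['cy']],[0,0,1]])
i=cv2.imread('pics/w4.png'); print([(v,i[v,303:322].mean(-1).astype(int).tolist()) for v in range(160,190,4)])
for uv in((312,168),(312,173),(312,178)):
    q=cv2.undistortPoints(np.array([[uv]],float),K,np.array(p['D'],float)).ravel(); d=Rc@np.array([q[0],-q[1],-1])
    for z in (-5.3,34.7): t=(z-tc[2])/d[2]; print(uv,'tool xyz',np.round(tc+t*d,1))
to((434,-243.6,160,-2.8))
```

```text
[  72.56051215    0.16700568 -137.09838986]
[(160, [54, 46, 49, 49, 51, 56, 52, 53, 52, 50, 50, 52, 56, 53, 54, 47, 49, 55, 54]), (164, [49, 55, 50, 49, 53, 51, 50, 49, 54, 54, 50, 54, 49, 50, 55, 51, 52, 50, 49]), (168, [62, 61, 58, 63, 59, 60, 61, 61, 58, 57, 62, 60, 63, 62, 63, 61, 60, 60, 62]), (172, [104, 99, 99, 97, 91, 85, 79, 79, 82, 82, 80, 81, 84, 90, 98, 106, 107, 106, 107]), (176, [186, 187, 189, 175, 145, 108, 89, 81, 85, 83, 81, 82, 88, 106, 135, 149, 150, 146, 141]), (180, [162, 170, 170, 154, 125, 94, 86, 82, 83, 83, 80, 81, 86, 98, 118, 135, 138, 136, 130]), (184, [166, 168, 169, 150, 120, 98, 89, 89, 88, 89, 88, 89, 94, 100, 125, 151, 162, 162, 156]), (188, [156, 159, 151, 134, 112, 107, 107, 103, 107, 104, 102, 105, 106, 111, 127, 144, 153, 152, 150])]
(312, 168) tool xyz [49.9  0.2 -5.3]
(312, 168) tool xyz [43.   0.2 34.7]
(312, 173) tool xyz [47.7  0.2 -5.3]
(312, 173) tool xyz [40.1  0.2 34.7]
(312, 178) tool xyz [45.4  0.2 -5.3]
(312, 178) tool xyz [37.2  0.2 34.7]
at [441.6 -22.7  66.5] yaw -2.85 F [-6.5 -0.2  1.3] t 6.6 open 5.1
(434, -243.6, 160, -2.8) -> [  -2.8 -220.9  -93.7] rz -0.01
```

apply_moves --rows '[{"x": 0, "y": 0, "z": -50, "rx": 0, "ry": 0, "rz": 0, "claw": 255}, {"x": 5, "y": 0, "z": -100, "rx": 0, "ry": 0, "rz": 0, "claw": 255}, {"x": 10, "y": 50, "z": -110, "rx": 0, "ry": 1, "rz": 0, "claw": 255}, {"x": 15, "y": 100, "z": -110, "rx": 0, "ry": 2, "rz": 0, "claw": 255}, {"x": 20, "y": 150, "z": -110, "rx": 0, "ry": 3, "rz": 0, "claw": 255}, {"x": 25, "y": 200, "z": -110, "rx": 0, "ry": 4, "rz": 0, "claw": 255}, {"x": 29, "y": 250, "z": -100, "rx": 0, "ry": 5, "rz": 0, "claw": 255}, {"x": 29, "y": 300, "z": -90, "rx": 0, "ry": 5, "rz": 0, "claw": 255}, {"x": 29, "y": 349, "z": -84, "rx": 0, "ry": 5, "rz": 0, "claw": 255}, {"x": 29, "y": 349, "z": -84, "rx": 0, "ry": 5, "rz": 0, "claw": 255}]'

```text
time_s: 7.82
position: [0.4334, 0.3305, 0.1489]
tcp_rot: [[-0.867, 0.046, -0.497], [0.039, 0.999, 0.024], [0.497, 0.002, -0.868]]
force: [0.3, -0.3, -4.3]
opening: 0.055
grasp_force: 48.8
```

Run:
```python
from h import *
s=read_state(); print(s['position'],s['tcp_rot'].round(3),s['force'].round(1))
i,P=cloud('wrist'); P=P*1000; cv2.imwrite('pics/w6.png',i[...,::-1])
for v in range(150,262,8):
    row=P[v,290:335]; j=np.nanargmax(row[:,2]) if np.isfinite(row[:,2]).any() else 0; print(v,290+j,np.round(row[j],1),np.round(P[v,285],1))
```

```text
[0.43340616 0.33048764 0.14889479] [[-0.867  0.046 -0.497]
 [ 0.039  0.999  0.024]
 [ 0.497  0.002 -0.868]] [ 0.3 -0.3 -4.3]
150 307 [306.8 329.5   1.1] [304.8 305.8  -0.8]
158 325 [316.9 348.2   1.2] [3.144e+02 3.056e+02 2.000e-01]
166 291 [324.1 311.8   0.8] [3.235e+02 3.054e+02 2.000e-01]
174 314 [334.2 335.6   0.9] [3.324e+02 3.052e+02 2.000e-01]
182 313 [390.8 331.3 152.8] [341.1 304.9  -0.5]
190 310 [395.6 329.5 154.6] [349.8 304.6  -0.5]
198 310 [400.1 329.3 155.7] [358.7 304.5   0.6]
206 309 [404.5 328.6 156.9] [366.7 304.1  -1.2]
214 312 [409.  329.9 158.7] [380.6 306.   25.2]
222 314 [413.3 330.7 160.3] [404.3 313.  114.5]
230 315 [417.3 330.9 161.7] [409.6 313.  116.1]
238 309 [421.3 327.9 163.9] [426.7 320.7 210.4]
246 310 [425.  328.2 164.7] [429.8 321.1 216.7]
254 334 [432.9 334.9 218.3] [432.3 321.3 220. ]
```

View pics/w6.png

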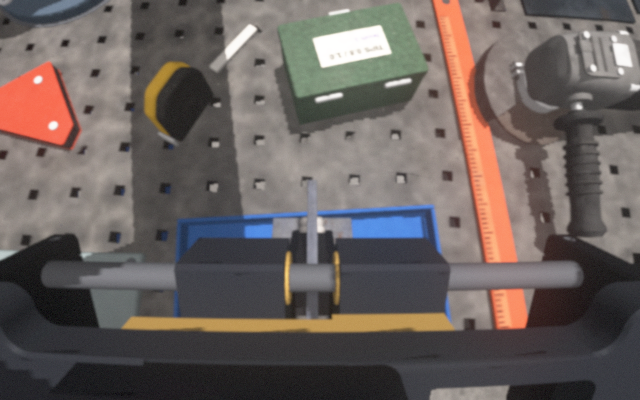

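The wrist view shows the tee over the tray, plate at (312,180-240), with about 19° of tilt left. I'll level it further, then set it down.

apply_moves --rows '[{"x": 0, "y": 0, "z": 0, "rx": 0, "ry": 1.5, "rz": 0, "claw": 255}, {"x": 0, "y": 0, "z": 0, "rx": 0, "ry": 2.8, "rz": 0, "claw": 255}, {"x": 0, "y": 0, "z": 0, "rx": 0, "ry": 2.8, "rz": 0, "claw": 255}, {"x": 0, "y": 0, "z": 0, "rx": 0, "ry": 2.8, "rz": 0, "claw": 255}]'

```text
time_s: 8.38
position: [0.4323, 0.3269, 0.1512]
tcp_rot: [[-0.685, 0.05, -0.727], [0.034, 0.999, 0.036], [0.728, -0.0, -0.686]]
force: [-0.2, 0.3, -2.7]
opening: 0.058
grasp_force: 48.6
```

Run:
```python
from h import *
s=read_state(); R=s['tcp_rot']; print(s['position'],R.round(3))
i,P=cloud('wrist'); P=P*1000
for v in (190,200,210,220,230,240): row=P[v,303:322]; j=np.nanargmax(row[:,2]); print(v,303+j,np.round(row[j],1))
for d in((3,-3,-90),(3,-3,-105),(3,-3,-115),(3,-3,-119)): print(d,np.round(R.T@np.array(d),1))
```

```text
[0.43229006 0.32688716 0.15115244] [[-0.685  0.05  -0.727]
 [ 0.034  0.999  0.036]
 [ 0.728 -0.    -0.686]]
190 311 [397.4 328.7 167.7]
200 309 [403.2 327.4 167.5]
210 312 [409.6 328.6 168.5]
220 312 [414.9 328.3 168. ]
230 312 [420.7 328.  169. ]
240 312 [425.7 327.8 168.8]
(3, -3, -90) [-67.6  -2.8  59.5]
(3, -3, -105) [-78.6  -2.8  69.7]
(3, -3, -115) [-85.8  -2.8  76.6]
(3, -3, -119) [-88.7  -2.8  79.3]
```

apply_moves --rows '[{"x": -40, "y": -1, "z": 35, "rx": 0, "ry": 0, "rz": 0, "claw": 255}, {"x": -76, "y": -1, "z": 67, "rx": 0, "ry": 0, "rz": 0, "claw": 255}, {"x": -82, "y": -1, "z": 73, "rx": 0, "ry": 0, "rz": 0, "claw": 255}, {"x": -86, "y": -1, "z": 76, "rx": 0, "ry": 0, "rz": 0, "claw": 255}, {"x": -87, "y": -1, "z": 77.5, "rx": 0, "ry": 0, "rz": 0, "claw": 255}, {"x": -87, "y": -1, "z": 77.5, "rx": 0, "ry": 0, "rz": 0, "claw": 255}]'

```text
time_s: 9.18
position: [0.4356, 0.3268, 0.0364]
tcp_rot: [[-0.685, 0.048, -0.726], [0.032, 0.999, 0.036], [0.727, 0.001, -0.686]]
force: [0.6, 0.1, -3.1]
opening: 0.057
grasp_force: 48.6
```

apply_moves --rows '[{"x": -1.5, "y": 0, "z": 1.5, "rx": 0, "ry": 0, "rz": 0, "claw": 255}, {"x": -2.5, "y": 0, "z": 2.5, "rx": 0, "ry": 0, "rz": 0, "claw": 255}, {"x": -2.5, "y": 0, "z": 2.5, "rx": 0, "ry": 0, "rz": 0, "claw": 110}, {"x": -2.5, "y": 0, "z": 2.5, "rx": 0, "ry": 0, "rz": 0, "claw": 110}, {"x": -2.5, "y": 0, "z": 2.5, "rx": 0, "ry": 0, "rz": 0, "claw": 110}, {"x": -2.5, "y": 0, "z": 2.5, "rx": 0, "ry": 0, "rz": 0, "claw": 110}, {"x": -2.5, "y": 0, "z": -50, "rx": 0, "ry": 0, "rz": 0, "claw": 110}, {"x": 20, "y": 0, "z": -80, "rx": 0, "ry": -1.5, "rz": 0, "claw": 110}, {"x": 20, "y": 0, "z": -80, "rx": 0, "ry": -3, "rz": 0, "claw": 110}]'

```text
time_s: 10.3
position: [0.4827, 0.3248, 0.1069]
tcp_rot: [[-0.88, 0.05, -0.472], [0.043, 0.999, 0.026], [0.473, 0.003, -0.881]]
force: [0.1, 0.2, 0.4]
opening: 0.566
grasp_force: 0.0
```

Run:
```python
from h import *
from scipy.spatial.transform import Rotation as Ro
s=read_state(); R=s['tcp_rot']; print(s['position'],R.round(3),s['force'].round(1),s['opening'])
c,q=np.cos(np.radians(-2.8)),np.sin(np.radians(-2.8))
G=np.array([[-c,-q,0],[-q,c,0],[0,0,-1]]); print('turn',np.round(np.degrees(Ro.from_matrix(R.T@G).as_rotvec())/6,2))
print('to above',np.round(R.T@(np.array([440,326,160])-s['position']*1000),1))
```

```text
[0.48268868 0.32483037 0.10686813] [[-0.88   0.05  -0.472]
 [ 0.043  0.999  0.026]
 [ 0.473  0.003 -0.881]] [0.1 0.2 0.4] 0.5663096140758892
turn [ 0.03 -4.7  -0.  ]
to above [ 62.7  -0.8 -26.7]
```

apply_moves --rows '[{"x": 30, "y": 0, "z": -27, "rx": 0, "ry": -1.5, "rz": 0, "claw": 110}, {"x": 62, "y": -1, "z": -27, "rx": 0, "ry": -3, "rz": 0, "claw": 110}, {"x": 62, "y": -1, "z": -27, "rx": 0.03, "ry": -4.7, "rz": 0, "claw": 110}, {"x": 62, "y": -1, "z": -27, "rx": 0.03, "ry": -4.7, "rz": 0, "claw": 110}, {"x": 62, "y": -1, "z": -27, "rx": 0.03, "ry": -4.7, "rz": 0, "claw": 110}]'

```text
time_s: 10.92
position: [0.4393, 0.3257, 0.1581]
tcp_rot: [[-0.999, 0.048, -0.011], [0.048, 0.999, -0.002], [0.011, -0.003, -1.0]]
force: [-0.3, 0.2, 0.1]
opening: 0.567
grasp_force: 0.0
```

Run:
```python
from h import *
to((440,326,160,-2.8)); print(read_state()['tcp_rot'].round(3))
i,P=cloud('wrist'); P=P*1000; cv2.imwrite('pics/w7.png',i[...,::-1])
def tee(n,y0,y1,zl=40,zh=54):
    i,P=cloud(n); P=P*1000; Z=P[...,2]
    m=(Z>zl)&(Z<zh)&(P[...,1]>y0)&(P[...,1]<y1)&(P[...,0]>340)&(P[...,0]<510)
    k,l,st,_=cv2.connectedComponentsWithStats(m.astype(np.uint8)); 
    for j in range(1,k):
        if st[j,4]>30: q=P[l==j]; r=cv2.minAreaRect(q[:,:2].astype(np.float32)); print(n,st[j,4],np.round(r[0],1),np.round(r[1],1),round(r[2],2),np.median(q[:,2]).round(1))
tee('wrist',220,430); tee('side',230,400); tee('side',-450,-200)
```

```text
at [439.3 325.7 158.1] yaw -2.75 F [-0.3  0.2  0.1] t 10.9 open 49.3
(440, 326, 160, -2.8) -> [-0.6  0.3 -1.9] rz 0.01
[[-0.999  0.048 -0.011]
 [ 0.048  0.999 -0.002]
 [ 0.011 -0.003 -1.   ]]
wrist 644 [440.2 326. ] [ 5.  89.5] 87.02 48.6
side 62 [438.9 325.5] [ 5.9 90.1] 88.01 48.8
side 71 [ 441.5 -396.3] [92.3  7.1] 3.29 48.1
side 73 [ 445.3 -314.7] [ 7.1 89.9] 89.28 48.1
```

View pics/w7.png

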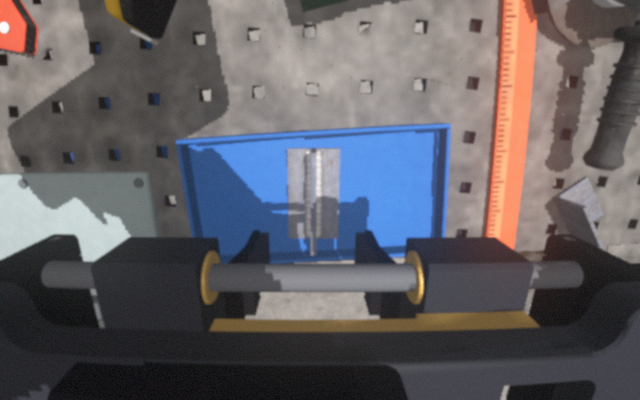

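The tee stands upright in the tray with its plate at (312,150-255), centre (440.2, 326). Regrip it at its centre.

apply_moves --rows '[{"x": -1, "y": 0, "z": 60, "rx": 0, "ry": -0.1, "rz": 0, "claw": 110}, {"x": -1, "y": 0, "z": 110, "rx": 0, "ry": -0.1, "rz": 0, "claw": 110}, {"x": 0, "y": 0, "z": 115, "rx": 0, "ry": -0.1, "rz": 0, "claw": 110}, {"x": 0, "y": 0, "z": 115, "rx": 0, "ry": -0.1, "rz": 0, "claw": 110}, {"x": 0, "y": 0, "z": 115, "rx": 0, "ry": -0.1, "rz": 0, "claw": 255}, {"x": 0, "y": 0, "z": 115, "rx": 0, "ry": -0.1, "rz": 0, "claw": 255}, {"x": 0, "y": 0, "z": 115, "rx": 0, "ry": -0.1, "rz": 0, "claw": 255}, {"x": 0, "y": 0, "z": 115, "rx": 0, "ry": -0.1, "rz": 0, "claw": 255}, {"x": 0, "y": 0, "z": 115, "rx": 0, "ry": -0.1, "rz": 0, "claw": 255}, {"x": 0, "y": 0, "z": 115, "rx": 0, "ry": -0.1, "rz": 0, "claw": 255}]'

```text
time_s: 12.38
position: [0.4371, 0.3255, 0.0431]
tcp_rot: [[-0.999, 0.048, 0.0], [0.048, 0.999, -0.002], [-0.001, -0.002, -1.0]]
force: [0.7, 1.8, 3.3]
opening: 0.051
grasp_force: 30.0
```

Run:
```python
from h import *
to((426,-22.6,160,-2.8)); print(read_state()['tcp_rot'].round(3),read_state()['grasp_force'])
```

```text
at [437.1 325.5  43.1] yaw -2.75 F [0.7 1.8 3.3] t 12.4 open 4.5
(426, -22.6, 160, -2.8) -> [  -5.6 -348.5 -116.2] rz 0.01
[[-0.999  0.048  0.   ]
 [ 0.048  0.999 -0.002]
 [-0.001 -0.002 -1.   ]] 30.00133409164846
```

apply_moves --rows '[{"x": 0, "y": 0, "z": -58, "rx": 0, "ry": 0, "rz": 0, "claw": 255}, {"x": 0, "y": 0, "z": -116, "rx": 0, "ry": 0, "rz": 0, "claw": 255}, {"x": -4, "y": -348, "z": -116, "rx": 0, "ry": 0, "rz": 0, "claw": 255}, {"x": -4, "y": -348, "z": -116, "rx": 0, "ry": 0, "rz": 0, "claw": 255}, {"x": -4, "y": -348, "z": -116, "rx": 0, "ry": 0, "rz": 0, "claw": 255}, {"x": -4, "y": -348, "z": -116, "rx": 0, "ry": 0, "rz": 0, "claw": 255}, {"x": -4, "y": -348, "z": -116, "rx": 0, "ry": 0, "rz": 0, "claw": 255}, {"x": -4, "y": -348, "z": -116, "rx": 0, "ry": 0, "rz": 0, "claw": 255}, {"x": -4, "y": -348, "z": -116, "rx": 0, "ry": 0, "rz": 0, "claw": 255}, {"x": -4, "y": -348, "z": -116, "rx": 0, "ry": 0, "rz": 0, "claw": 255}]'

```text
time_s: 13.62
position: [0.4236, -0.0219, 0.1596]
tcp_rot: [[-0.999, 0.048, -0.002], [0.048, 0.999, -0.002], [0.002, -0.002, -1.0]]
force: [-0.5, 0.2, -3.0]
opening: 0.053
grasp_force: 30.0
```

```bash
cat >> h.py <<'E'
def held(n='wrist'):
    """pose of held tee: top edge of the plate relative to tcp in tool frame"""
    s=read_state(); i,P=cloud(n); q=(P-s['position'])@s['tcp_rot']*1000
    out=[]
    for v in range(120,262,2):
        r=q[v,296:328]; m=(abs(r[:,1])<6)&(r[:,2]<15)&(r[:,2]>-30)&(r[:,0]>16)
        if m.sum()>2: out.append(np.median(r[m],axis=0))
    out=np.array(out); out=out[:]; k=np.polyfit(out[:,0],out[:,2],1)
    print('held: near end x',out[:,0].max().round(1),'pitch deg',np.degrees(np.arctan(k[0])).round(1),'top z',np.polyval(k,0).round(1),'n',len(out))
    return out
E
python3 - <<'E'
from h import *
to((424,-22.6,52,-2.8)); held()
E
```

```text
at [423.6 -21.9 159.6] yaw -2.77 F [-0.5  0.2 -3. ] t 13.6 open 4.6
(424, -22.6, 52, -2.8) -> [ -0.7  -0.4 107.6] rz 0.01
held: near end x 41.8 pitch deg 13.0 top z -11.6 n 32
```

Run:
```python
from h import *
o=held(); print(o[::2].round(1).tolist())
```

```text
held: near end x 41.7 pitch deg 13.9 top z -12.0 n 32
[[41.5, 0.1, 13.0], [41.7, 0.1, 3.2], [41.6, -0.1, -5.1], [40.0, 0.1, -5.7], [38.2, 0.1, -6.0], [36.3, 0.1, -5.5], [34.4, 0.1, -5.6], [32.6, 0.1, -5.7], [30.7, -0.1, -5.6], [28.8, -0.1, -5.8], [26.9, -0.1, -5.7], [25.0, -0.1, -6.0], [23.3, 0.1, -6.4], [21.1, 0.1, -6.0], [19.0, 0.1, -5.7], [17.3, 0.1, -6.2]]
```

Held level, 3.4 mm forward of centre. Lower to the bed.

apply_moves --rows '[{"x": 0, "y": 0, "z": 55, "rx": 0, "ry": 0, "rz": 0, "claw": 255}, {"x": 0, "y": 0, "z": 100, "rx": 0, "ry": 0, "rz": 0, "claw": 255}, {"x": 0, "y": 0, "z": 107, "rx": 0, "ry": 0, "rz": 0, "claw": 255}, {"x": 0, "y": 0, "z": 109.5, "rx": 0, "ry": 0, "rz": 0, "claw": 255}, {"x": 0, "y": 0, "z": 109.5, "rx": 0, "ry": 0, "rz": 0, "claw": 255}]'

```text
time_s: 14.35
position: [0.4253, -0.0226, 0.0516]
tcp_rot: [[-0.999, 0.047, 0.002], [0.047, 0.999, -0.004], [-0.003, -0.004, -1.0]]
force: [0.5, -0.2, -2.9]
opening: 0.054
grasp_force: 30.0
```

```bash
sed -i 's/(r\[:,2\]<15)/(r[:,2]<-1)/' h.py
python3 - <<'E'
from h import *
to((463,-24.6,50,-2.8),(463,-26.4,50,-2.8)); held()
E
```

```text
at [425.3 -22.6  51.6] yaw -2.69 F [ 0.5 -0.2 -2.9] t 14.3 open 4.7
(463, -24.6, 50, -2.8) -> [-37.8  -0.2   1.7] rz 0.02
(463, -26.4, 50, -2.8) -> [-37.9  -2.    1.7] rz 0.02
held: near end x 41.8 pitch deg 2.2 top z -7.0 n 29
```

apply_moves --rows '[{"x": -15, "y": 0, "z": 1, "rx": 0, "ry": 0, "rz": 0.02, "claw": 255}, {"x": -30, "y": 0, "z": 1, "rx": 0, "ry": 0, "rz": 0.02, "claw": 255}, {"x": -35, "y": 0, "z": 1, "rx": 0, "ry": 0, "rz": 0.02, "claw": 255}, {"x": -37, "y": 0, "z": 2, "rx": 0, "ry": 0, "rz": 0.02, "claw": 255}, {"x": -38, "y": 0, "z": 2, "rx": 0, "ry": 0, "rz": 0.02, "claw": 255}, {"x": -38, "y": 0, "z": 2, "rx": 0, "ry": 0, "rz": 0.02, "claw": 255}]'

```text
time_s: 15.15
position: [0.462, -0.0247, 0.0491]
tcp_rot: [[-0.999, 0.05, -0.0], [0.05, 0.999, -0.003], [-0.0, -0.003, -1.0]]
force: [-0.7, -2.0, 4.9]
opening: 0.059
grasp_force: 30.0
```

apply_moves --rows '[{"x": -1.5, "y": 0, "z": 0, "rx": 0, "ry": 0, "rz": 0, "claw": 255}, {"x": -2.5, "y": 0, "z": 0, "rx": 0, "ry": 0, "rz": 0, "claw": 255}, {"x": -2.5, "y": 0, "z": 0, "rx": 0, "ry": 0, "rz": 0, "claw": 255}]'

```text
time_s: 15.52
position: [0.4621, -0.0247, 0.0491]
tcp_rot: [[-0.999, 0.049, -0.005], [0.049, 0.999, -0.003], [0.005, -0.003, -1.0]]
force: [-5.9, -4.2, 8.2]
opening: 0.057
grasp_force: 30.0
```

apply_moves --rows '[{"x": 0, "y": -1, "z": 0, "rx": 0, "ry": 0, "rz": 0, "claw": 255}, {"x": 0, "y": -2, "z": 0, "rx": 0, "ry": 0, "rz": 0, "claw": 255}, {"x": 0, "y": -2, "z": 0, "rx": 0, "ry": 0, "rz": 0, "claw": 255}]'

```text
time_s: 15.9
position: [0.4622, -0.0252, 0.049]
tcp_rot: [[-0.999, 0.05, -0.004], [0.05, 0.999, -0.001], [0.004, -0.001, -1.0]]
force: [-2.9, 3.8, 8.0]
opening: 0.054
grasp_force: 30.0
```

apply_moves --rows '[{"x": 0, "y": -1, "z": -0.5, "rx": 0, "ry": 0, "rz": 0, "claw": 255}, {"x": 0, "y": -2.5, "z": -1, "rx": 0, "ry": 0, "rz": 0, "claw": 255}, {"x": 0, "y": -2.5, "z": -1, "rx": 0, "ry": 0, "rz": 0, "claw": 255}]'

```text
time_s: 16.27
position: [0.4623, -0.0259, 0.0493]
tcp_rot: [[-0.999, 0.052, -0.004], [0.052, 0.999, 0.002], [0.004, 0.002, -1.0]]
force: [1.8, 15.3, 1.7]
opening: 0.053
grasp_force: 30.0
```

Run:
```python
from h import *
to((462.1,-26.5,49,-2.8)); o=held()
i,P=cloud('wrist'); P=P*1000; cv2.imwrite('pics/w8.png',i[...,::-1])
for v in range(180,236,8):
    r=P[v,200:330]; m=(r[:,2]>24)&(r[:,2]<32)&(r[:,1]<-40)&(r[:,1]>-66); b=(r[:,2]<19)&(r[:,2]>12.5)&(r[:,1]>-62); t=(r[:,2]>48)&(r[:,2]<62)
    print(v,'fence right',r[m][-1].round(1) if m.any() else '','base',r[b][[0,-1]].round(1).tolist() if b.any() else '','plate',np.median(r[t],axis=0).round(1) if t.any() else '')
```

```text
at [462.3 -25.9  49.3] yaw -3.01 F [ 1.8 15.3  1.7] t 16.3 open 4.6
(462.1, -26.5, 49, -2.8) -> [ 0.1 -0.6  0.3] rz -0.03
held: near end x 41.9 pitch deg 1.7 top z -6.5 n 29
180 fence right [422.4 -48.8  26. ] base [[424.7, -48.9, 14.9], [426.4, -14.1, 16.0]] plate 
188 fence right [427.2 -48.9  24.6] base [[429.2, -49.2, 16.0], [431.1, -14.2, 15.9]] plate [421.4 -24.   54.9]
196 fence right [431.4 -49.2  25.4] base [[433.5, -49.4, 17.6], [435.9, -14.4, 15.7]] plate [425.  -24.4  54.9]
204 fence right [435.6 -49.4  26.7] base [[438.5, -49.4, 16.9], [440.9, -14.6, 15.1]] plate [428.6 -24.4  55.1]
212 fence right [440.1 -49.8  26.9] base [[443.5, -49.9, 16.4], [445.7, -14.8, 15.3]] plate [432.5 -24.6  54.8]
220 fence right [445.2 -49.9  25.6] base [[447.8, -50.0, 18.2], [450.3, -15.0, 16.3]] plate [436.5 -24.8  54.7]
228 fence right [449.7 -50.3  26.3] base [[453.5, -50.2, 16.2], [455.6, -15.2, 15.6]] plate [440.2 -25.   55. ]
```

View pics/w8.png

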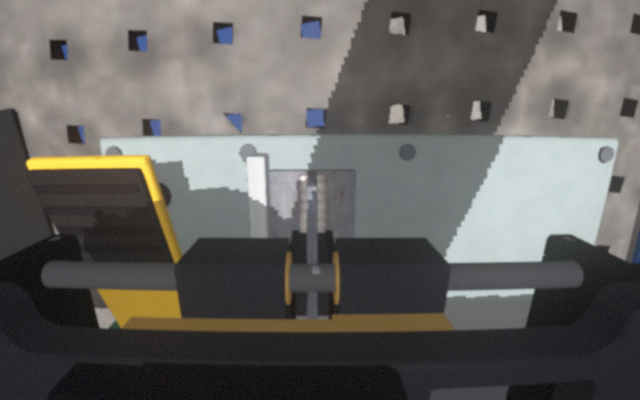

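Sample 1 sits flush: base edge (270,170-235) against the side fence (258,155-235). Release.

apply_moves --rows '[{"x": -0.5, "y": 2.5, "z": 0, "rx": 0, "ry": 0, "rz": 0, "claw": 255}, {"x": 0, "y": 2.5, "z": 0, "rx": 0, "ry": 0, "rz": 0, "claw": 255}, {"x": 0, "y": 2.5, "z": 0, "rx": 0, "ry": 0, "rz": 0, "claw": 160}, {"x": 0, "y": 2.5, "z": 0, "rx": 0, "ry": 0, "rz": 0, "claw": 160}, {"x": 0, "y": 2.5, "z": 0, "rx": 0, "ry": 0, "rz": 0, "claw": 160}, {"x": 0, "y": 2.5, "z": 0, "rx": 0, "ry": 0, "rz": 0, "claw": 160}, {"x": 5, "y": 2.5, "z": -45, "rx": 0, "ry": 0, "rz": 0, "claw": 160}, {"x": 30, "y": 2.5, "z": -100, "rx": 0, "ry": 0, "rz": 0, "claw": 160}, {"x": 30, "y": 2.5, "z": -150, "rx": 0, "ry": 0, "rz": 0, "claw": 160}, {"x": 30, "y": 2.5, "z": -150, "rx": 0, "ry": 0, "rz": 0, "claw": 160}]'

```text
time_s: 17.62
position: [0.437, -0.0255, 0.2028]
tcp_rot: [[-0.999, 0.05, 0.009], [0.05, 0.999, -0.006], [-0.009, -0.006, -1.0]]
force: [0.6, -0.6, -0.2]
opening: 0.371
grasp_force: 0.0
```

```bash
cat >> h.py <<'E'
def tees(n,y0,y1,zl=40,zh=54,x0=340,x1=520):
    i,P=cloud(n); P=P*1000; Z=P[...,2]
    m=(Z>zl)&(Z<zh)&(P[...,1]>y0)&(P[...,1]<y1)&(P[...,0]>x0)&(P[...,0]<x1)
    k,l,st,_=cv2.connectedComponentsWithStats(m.astype(np.uint8))
    for j in range(1,k):
        if st[j,4]>30: q=P[l==j]; r=cv2.minAreaRect(q[:,:2].astype(np.float32)); print(n,st[j,4],np.round(r[0],1),np.round(r[1],1),round(r[2],2),'xmin',np.percentile(q[:,0],2).round(1),'z',np.median(q[:,2]).round(1))
E
python3 - <<'E'
from h import *
to((420,-314.5,200,0),(420,-355,200,0)); tees('wrist',-60,140,50,62); tees('side',-450,-200)
E
```

```text
at [437.  -25.5 202.8] yaw -2.85 F [ 0.6 -0.6 -0.2] t 17.6 open 32.3
(420, -314.5, 200, 0) -> [   2.7 -289.5    4.5] rz -0.47
(420, -355, 200, 0) -> [   0.7 -329.9    4.7] rz -0.47
wrist 425 [461.3 -25.4] [ 4.8 84.9] 87.3 xmin 419.8 z 53.1
side 73 [ 441.  -396.7] [91.1  9.3] 2.8 xmin 396.7 z 47.1
side 69 [ 446.2 -314.4] [ 5.6 90.1] 89.84 xmin 403.3 z 48.9
```

apply_moves --rows '[{"x": -23, "y": -288, "z": 45, "rx": 0, "ry": 0, "rz": -0.47, "claw": 110}, {"x": -23, "y": -288, "z": 45, "rx": 0, "ry": 0, "rz": -0.47, "claw": 110}, {"x": -23, "y": -288, "z": 45, "rx": 0, "ry": 0, "rz": -0.47, "claw": 110}, {"x": -23, "y": -288, "z": 45, "rx": 0, "ry": 0, "rz": -0.47, "claw": 110}, {"x": -23, "y": -288, "z": 45, "rx": 0, "ry": 0, "rz": -0.47, "claw": 110}, {"x": -23, "y": -288, "z": 45, "rx": 0, "ry": 0, "rz": -0.47, "claw": 110}, {"x": -23, "y": -288, "z": 45, "rx": 0, "ry": 0, "rz": -0.47, "claw": 110}, {"x": -23, "y": -288, "z": 45, "rx": 0, "ry": 0, "rz": -0.47, "claw": 110}]'

```text
time_s: 18.73
position: [0.4429, -0.3117, 0.1546]
tcp_rot: [[-1.0, -0.001, -0.002], [-0.001, 1.0, -0.001], [0.002, -0.001, -1.0]]
force: [0.3, 0.1, -0.3]
opening: 0.57
grasp_force: 0.0
```

Run:
```python
from h import *
print(read_state()['tcp_rot'].round(3)); tees('wrist',-450,-200); to((445,-314.5,43,0))
```

```text
[[-1.    -0.001 -0.002]
 [-0.001  1.    -0.001]
 [ 0.002 -0.001 -1.   ]]
wrist 899 [ 443.4 -397.1] [89.5  6. ] 3.64 xmin 400.0 z 48.6
wrist 632 [ 447.9 -315.5] [ 4.9 89.5] 89.66 xmin 404.0 z 49.3
at [ 443.1 -311.9  155. ] yaw 0.06 F [0.3 0.3 0.3] t 18.8 open 49.5
(445, -314.5, 43, 0) -> [ -2.   -2.4 112. ] rz 0.01
```

apply_moves --rows '[{"x": -4.5, "y": -3.5, "z": 55, "rx": 0, "ry": 0, "rz": 0.05, "claw": 110}, {"x": -4.5, "y": -3.5, "z": 105, "rx": 0, "ry": 0, "rz": 0.05, "claw": 110}, {"x": -4.5, "y": -3.5, "z": 112, "rx": 0, "ry": 0, "rz": 0.05, "claw": 110}, {"x": -4.5, "y": -3.5, "z": 112, "rx": 0, "ry": 0, "rz": 0.05, "claw": 110}, {"x": -4.5, "y": -3.5, "z": 112, "rx": 0, "ry": 0, "rz": 0.05, "claw": 255}, {"x": -4.5, "y": -3.5, "z": 112, "rx": 0, "ry": 0, "rz": 0.05, "claw": 255}, {"x": -4.5, "y": -3.5, "z": 112, "rx": 0, "ry": 0, "rz": 0.05, "claw": 255}, {"x": -4.5, "y": -3.5, "z": 112, "rx": 0, "ry": 0, "rz": 0.05, "claw": 255}, {"x": -4.5, "y": -3.5, "z": 112, "rx": 0, "ry": 0, "rz": 0.05, "claw": 255}, {"x": -4.5, "y": -3.5, "z": 112, "rx": 0, "ry": 0, "rz": 0.05, "claw": 255}]'

```text
time_s: 20.02
position: [0.4475, -0.3163, 0.0434]
tcp_rot: [[-1.0, 0.006, -0.001], [0.006, 1.0, -0.001], [0.001, -0.001, -1.0]]
force: [1.4, 3.5, 4.2]
opening: 0.055
grasp_force: 30.0
```

Run:
```python
from h import *
print(read_state()['grasp_force']); held(); to((425,28.8,160,-2.9))
```

```text
30.002229600213468
held: near end x 45.0 pitch deg 1.7 top z -6.4 n 32
at [ 447.5 -316.3   43.4] yaw -0.36 F [1.4 4.5 4.7] t 20.1 open 4.6
(425, 28.8, 160, -2.9) -> [  24.8  344.9 -116.9] rz 0.42
```

apply_moves --rows '[{"x": 0, "y": 0, "z": -58, "rx": 0, "ry": 0, "rz": 0, "claw": 255}, {"x": 0, "y": 0, "z": -117, "rx": 0, "ry": 0, "rz": 0, "claw": 255}, {"x": 22, "y": 345, "z": -117, "rx": 0, "ry": 0, "rz": 0.42, "claw": 255}, {"x": 22, "y": 345, "z": -117, "rx": 0, "ry": 0, "rz": 0.42, "claw": 255}, {"x": 22, "y": 345, "z": -117, "rx": 0, "ry": 0, "rz": 0.42, "claw": 255}, {"x": 22, "y": 345, "z": -117, "rx": 0, "ry": 0, "rz": 0.42, "claw": 255}, {"x": 22, "y": 345, "z": -117, "rx": 0, "ry": 0, "rz": 0.42, "claw": 255}, {"x": 22, "y": 345, "z": -117, "rx": 0, "ry": 0, "rz": 0.42, "claw": 255}, {"x": 22, "y": 345, "z": -117, "rx": 0, "ry": 0, "rz": 0.42, "claw": 255}, {"x": 22, "y": 345, "z": -117, "rx": 0, "ry": 0, "rz": 0.42, "claw": 255}]'

```text
time_s: 21.32
position: [0.4283, 0.0275, 0.1591]
tcp_rot: [[-0.999, 0.049, 0.0], [0.049, 0.999, -0.004], [-0.001, -0.004, -1.0]]
force: [0.0, -0.3, -3.5]
opening: 0.052
grasp_force: 30.0
```

Run:
```python
from h import *
held(); to((428,28.8,52,-2.9)); tees('wrist',-60,5,50,62)
```

```text
held: near end x 44.8 pitch deg 1.6 top z -6.3 n 32
at [428.4  27.1 159.1] yaw -2.88 F [ 0.5 -0.2 -3.5] t 21.4 open 4.4
(428, 28.8, 52, -2.9) -> [  0.6   2.1 107.1] rz 0.0
wrist 256 [437.6 -24.1] [ 5.3 34.2] 87.24 xmin 420.7 z 54.9
```

apply_moves --rows '[{"x": 0.5, "y": 2, "z": 55, "rx": 0, "ry": 0, "rz": 0, "claw": 255}, {"x": 0.5, "y": 2, "z": 100, "rx": 0, "ry": 0, "rz": 0, "claw": 255}, {"x": 0, "y": 2, "z": 107, "rx": 0, "ry": 0, "rz": 0, "claw": 255}, {"x": 0, "y": 2, "z": 108, "rx": 0, "ry": 0, "rz": 0, "claw": 255}, {"x": -20, "y": 2, "z": 108, "rx": 0, "ry": 0, "rz": 0, "claw": 255}, {"x": -34, "y": 2, "z": 108.5, "rx": 0, "ry": 0, "rz": 0, "claw": 255}, {"x": -37, "y": 2, "z": 109.5, "rx": 0, "ry": 0, "rz": 0, "claw": 255}, {"x": -37, "y": 2, "z": 110.5, "rx": 0, "ry": 0, "rz": 0, "claw": 255}, {"x": -37, "y": 2, "z": 110.5, "rx": 0, "ry": 0, "rz": 0, "claw": 255}]'

```text
time_s: 22.55
position: [0.4649, 0.0278, 0.0493]
tcp_rot: [[-0.999, 0.05, 0.001], [0.05, 0.999, -0.003], [-0.001, -0.003, -1.0]]
force: [0.5, -1.4, 2.9]
opening: 0.052
grasp_force: 30.0
```

apply_moves --rows '[{"x": -3, "y": 0, "z": 0, "rx": 0, "ry": 0, "rz": 0, "claw": 255}, {"x": -5, "y": 0, "z": 0, "rx": 0, "ry": 0, "rz": 0, "claw": 255}, {"x": -5.5, "y": -2, "z": 0, "rx": 0, "ry": 0, "rz": 0, "claw": 255}, {"x": -5.5, "y": -4, "z": 0, "rx": 0, "ry": 0, "rz": 0, "claw": 255}, {"x": -5.5, "y": -5.5, "z": 0, "rx": 0, "ry": 0, "rz": 0, "claw": 255}, {"x": -5.5, "y": -5.5, "z": 0, "rx": 0, "ry": 0, "rz": 0, "claw": 255}, {"x": -5.5, "y": -5.5, "z": 0, "rx": 0, "ry": 0, "rz": 0, "claw": 255}]'

```text
time_s: 23.42
position: [0.4665, 0.0243, 0.0493]
tcp_rot: [[-0.999, 0.051, -0.007], [0.051, 0.999, -0.0], [0.007, -0.0, -1.0]]
force: [-3.6, 8.8, 8.4]
opening: 0.053
grasp_force: 30.0
```

Run:
```python
from h import *
held(); to((468.1,23.8,49,-2.9)); tees('wrist',-60,5,50,62)
```

```text
held: near end x 44.9 pitch deg 1.8 top z -6.3 n 32
at [466.5  24.3  49.3] yaw -2.89 F [-3.6  8.   9.7] t 23.5 open 4.8
(468.1, 23.8, 49, -2.9) -> [-1.6 -0.4  0.3] rz 0.0
wrist 809 [434.3 -24. ] [ 6.  28.3] 87.79 xmin 420.5 z 54.6
```

apply_moves --rows '[{"x": -1, "y": 0, "z": -1, "rx": 0, "ry": 0, "rz": 0, "claw": 255}, {"x": -3, "y": 0, "z": -1, "rx": 0, "ry": 0, "rz": 0, "claw": 255}, {"x": -3, "y": 0, "z": -1, "rx": 0, "ry": 0, "rz": 0, "claw": 255}]'

```text
time_s: 23.9
position: [0.4669, 0.0243, 0.0495]
tcp_rot: [[-0.999, 0.05, -0.013], [0.05, 0.999, 0.001], [0.013, -0.0, -1.0]]
force: [-6.1, 5.6, 3.7]
opening: 0.055
grasp_force: 30.0
```

Run:
```python
from h import *
held(); to((468.1,23.8,49,-2.9)); tees('wrist',-60,5,50,62); print(read_state()['tcp_rot'].round(3))
```

```text
held: near end x 45.1 pitch deg 1.2 top z -5.9 n 32
at [466.9  24.3  49.5] yaw -2.87 F [-6.3  5.5  4.9] t 23.9 open 4.9
(468.1, 23.8, 49, -2.9) -> [-1.2 -0.4  0.5] rz 0.0
wrist 813 [434.4 -24. ] [ 5.8 28.3] 87.71 xmin 420.6 z 54.6
[[-0.999  0.05  -0.013]
 [ 0.05   0.999  0.001]
 [ 0.013 -0.    -1.   ]]
```

apply_moves --rows '[{"x": -3, "y": 0, "z": -0.5, "rx": 0, "ry": 0, "rz": 0, "claw": 255}, {"x": -5, "y": 0, "z": -0.5, "rx": 0, "ry": 0, "rz": 0, "claw": 255}, {"x": -5, "y": 0, "z": -0.5, "rx": 0, "ry": 0, "rz": 0, "claw": 255}]'

```text
time_s: 24.38
position: [0.4684, 0.0242, 0.0497]
tcp_rot: [[-0.999, 0.049, -0.02], [0.049, 0.999, 0.001], [0.02, 0.0, -1.0]]
force: [-12.2, 4.0, 6.9]
opening: 0.053
grasp_force: 30.0
```

Run:
```python
from h import *
held(); to((468.1,23.8,49,-2.9)); print(read_state()['tcp_rot'].round(3))
```

```text
held: near end x 45.2 pitch deg 0.7 top z -5.6 n 32
at [468.4  24.2  49.7] yaw -2.83 F [-10.9   3.6   7. ] t 24.4 open 4.6
(468.1, 23.8, 49, -2.9) -> [ 0.2 -0.4  0.7] rz 0.01
[[-0.999  0.049 -0.02 ]
 [ 0.049  0.999  0.001]
 [ 0.02   0.    -1.   ]]
```

apply_moves --rows '[{"x": 4, "y": 1, "z": 0, "rx": 0, "ry": 0, "rz": 0, "claw": 255}, {"x": 6, "y": 2, "z": 0, "rx": 0, "ry": 0, "rz": 0, "claw": 255}, {"x": 6, "y": 2, "z": 0, "rx": 0, "ry": 0, "rz": 0, "claw": 160}, {"x": 6, "y": 2, "z": 0, "rx": 0, "ry": 0, "rz": 0, "claw": 160}, {"x": 6, "y": 2, "z": 0, "rx": 0, "ry": 0, "rz": 0, "claw": 160}, {"x": 6, "y": 2, "z": 0, "rx": 0, "ry": 0, "rz": 0, "claw": 160}, {"x": 8, "y": 2, "z": -45, "rx": 0, "ry": 0, "rz": 0, "claw": 160}, {"x": 35, "y": 2, "z": -100, "rx": 0, "ry": 0, "rz": 0, "claw": 160}, {"x": 35, "y": 2, "z": -150, "rx": 0, "ry": 0, "rz": 0, "claw": 160}, {"x": 35, "y": 2, "z": -150, "rx": 0, "ry": 0, "rz": 0, "claw": 160}]'

```text
time_s: 25.68
position: [0.4457, 0.0255, 0.2038]
tcp_rot: [[-0.999, 0.05, 0.01], [0.05, 0.999, -0.005], [-0.01, -0.004, -1.0]]
force: [-0.6, 0.4, -0.2]
opening: 0.374
grasp_force: 0.0
```

Run:
```python
from h import *
to((442,-397,155,3.6)); tees('wrist',-60,140,50,62); tees('side',-450,-200)
```

```text
at [445.7  25.5 203.8] yaw -2.84 F [-0.6  0.4 -0.2] t 25.7 open 32.6
(442, -397, 155, 3.6) -> [ -16.7 -422.    50.8] rz -1.07
wrist 388 [459.1 -25.5] [ 5.1 80.6] 87.15 xmin 420.3 z 53.0
wrist 431 [463.6  24.7] [ 4.8 84.7] 86.98 xmin 422.4 z 53.1
side 73 [ 441.2 -395.9] [90.3  6.3] 3.14 xmin 398.9 z 47.6
```

apply_moves --rows '[{"x": -17, "y": -422, "z": 50, "rx": 0, "ry": 0, "rz": -1.07, "claw": 110}, {"x": -17, "y": -422, "z": 50, "rx": 0, "ry": 0, "rz": -1.07, "claw": 110}, {"x": -17, "y": -422, "z": 50, "rx": 0, "ry": 0, "rz": -1.07, "claw": 110}, {"x": -17, "y": -422, "z": 50, "rx": 0, "ry": 0, "rz": -1.07, "claw": 110}, {"x": -17, "y": -422, "z": 50, "rx": 0, "ry": 0, "rz": -1.07, "claw": 110}, {"x": -17, "y": -422, "z": 50, "rx": 0, "ry": 0, "rz": -1.07, "claw": 110}, {"x": -17, "y": -422, "z": 50, "rx": 0, "ry": 0, "rz": -1.07, "claw": 110}, {"x": -17, "y": -422, "z": 50, "rx": 0, "ry": 0, "rz": -1.07, "claw": 110}, {"x": -17, "y": -422, "z": 50, "rx": 0, "ry": 0, "rz": -1.07, "claw": 110}, {"x": -17, "y": -422, "z": 50, "rx": 0, "ry": 0, "rz": -1.07, "claw": 110}]'

```text
time_s: 27.02
position: [0.4389, -0.3945, 0.1506]
tcp_rot: [[-0.998, -0.064, -0.002], [-0.064, 0.998, -0.0], [0.002, -0.0, -1.0]]
force: [0.3, -0.1, 0.2]
opening: 0.567
grasp_force: 0.0
```

Run:
```python
from h import *
print(read_state()['tcp_rot'].round(3)); tees('wrist',-450,-250); to((443,-397,43,3.6))
```

```text
[[-0.998 -0.064 -0.002]
 [-0.064  0.998 -0.   ]
 [ 0.002 -0.    -1.   ]]
wrist 634 [ 444.2 -397.6] [90.2  4.3] 3.51 xmin 399.8 z 49.5
at [ 439.2 -394.7  151.1] yaw 3.66 F [ 0.3 -0.  -0.6] t 27.1 open 49.6
(443, -397, 43, 3.6) -> [ -3.8  -2.4 108.1] rz 0.01
```

apply_moves --rows '[{"x": -4.5, "y": -3, "z": 55, "rx": 0, "ry": 0, "rz": 0, "claw": 110}, {"x": -4.5, "y": -3, "z": 102, "rx": 0, "ry": 0, "rz": 0, "claw": 110}, {"x": -4.5, "y": -3, "z": 108, "rx": 0, "ry": 0, "rz": 0, "claw": 110}, {"x": -4.5, "y": -3, "z": 108, "rx": 0, "ry": 0, "rz": 0, "claw": 110}, {"x": -4.5, "y": -3, "z": 108, "rx": 0, "ry": 0, "rz": 0, "claw": 255}, {"x": -4.5, "y": -3, "z": 108, "rx": 0, "ry": 0, "rz": 0, "claw": 255}, {"x": -4.5, "y": -3, "z": 108, "rx": 0, "ry": 0, "rz": 0, "claw": 255}, {"x": -4.5, "y": -3, "z": 108, "rx": 0, "ry": 0, "rz": 0, "claw": 255}, {"x": -4.5, "y": -3, "z": 108, "rx": 0, "ry": 0, "rz": 0, "claw": 255}, {"x": -4.5, "y": -3, "z": 108, "rx": 0, "ry": 0, "rz": 0, "claw": 255}]'

```text
time_s: 28.32
position: [0.4435, -0.398, 0.0435]
tcp_rot: [[-0.998, -0.062, -0.001], [-0.062, 0.998, 0.0], [0.001, 0.0, -1.0]]
force: [0.4, 5.4, 4.6]
opening: 0.051
grasp_force: 30.0
```

Run:
```python
from h import *
print(read_state()['grasp_force']); held(); to((430.5,79,160,-2.9))
```

```text
29.999953382648528
held: near end x 45.0 pitch deg 0.5 top z -5.5 n 32
at [ 443.5 -398.    43.5] yaw 3.55 F [-0.1  5.1  4.7] t 28.4 open 4.4
(430.5, 79, 160, -2.9) -> [ -16.4  476.9 -116.4] rz 1.08
```

apply_moves --rows '[{"x": 0, "y": 0, "z": -58, "rx": 0, "ry": 0, "rz": 0, "claw": 255}, {"x": 0, "y": 0, "z": -117, "rx": 0, "ry": 0, "rz": 0, "claw": 255}, {"x": -16, "y": 477, "z": -117, "rx": 0, "ry": 0, "rz": 1.08, "claw": 255}, {"x": -16, "y": 477, "z": -117, "rx": 0, "ry": 0, "rz": 1.08, "claw": 255}, {"x": -16, "y": 477, "z": -117, "rx": 0, "ry": 0, "rz": 1.08, "claw": 255}, {"x": -16, "y": 477, "z": -117, "rx": 0, "ry": 0, "rz": 1.08, "claw": 255}, {"x": -16, "y": 477, "z": -117, "rx": 0, "ry": 0, "rz": 1.08, "claw": 255}, {"x": -16, "y": 477, "z": -117, "rx": 0, "ry": 0, "rz": 1.08, "claw": 255}, {"x": -16, "y": 477, "z": -117, "rx": 0, "ry": 0, "rz": 1.08, "claw": 255}, {"x": -16, "y": 477, "z": -117, "rx": 0, "ry": 0, "rz": 1.08, "claw": 255}]'

```text
time_s: 29.62
position: [0.4298, 0.0799, 0.1587]
tcp_rot: [[-0.999, 0.048, 0.0], [0.048, 0.999, -0.003], [-0.0, -0.003, -1.0]]
force: [-0.0, -1.1, -3.3]
opening: 0.056
grasp_force: 30.0
```

apply_moves --rows '[{"x": 0, "y": 0, "z": 0, "rx": 0, "ry": 0, "rz": 0, "claw": 255}, {"x": 0, "y": 0, "z": 0, "rx": 0, "ry": 0, "rz": 0, "claw": 255}, {"x": 0, "y": 0, "z": 0, "rx": 0, "ry": 0, "rz": 0, "claw": 255}]'

```text
time_s: 30.0
position: [0.4307, 0.0766, 0.159]
tcp_rot: [[-0.999, 0.052, 0.0], [0.052, 0.999, -0.003], [-0.0, -0.003, -1.0]]
force: [-0.2, 0.6, -3.8]
opening: 0.051
grasp_force: 30.0
```

Run:
```python
from h import *
held(); to((430.5,79,52,-2.9)); tees('wrist',-60,50,50,62)
```

```text
held: near end x 45.0 pitch deg 0.8 top z -5.7 n 32
at [430.6  76.6 159. ] yaw -3.03 F [ 0.3  0.4 -3.7] t 30.1 open 4.8
(430.5, 79, 52, -2.9) -> [  0.3   2.8 107. ] rz -0.02
wrist 285 [439.5 -24.3] [ 5.8 38.2] 87.12 xmin 420.8 z 54.5
wrist 245 [439.6  26.6] [ 5.4 33.4] 87.04 xmin 423.2 z 54.9
```

apply_moves --rows '[{"x": 0.5, "y": 3, "z": 55, "rx": 0, "ry": 0, "rz": 0, "claw": 255}, {"x": 0.5, "y": 3, "z": 100, "rx": 0, "ry": 0, "rz": 0, "claw": 255}, {"x": 0, "y": 3, "z": 107, "rx": 0, "ry": 0, "rz": 0, "claw": 255}, {"x": 0, "y": 3, "z": 108, "rx": 0, "ry": 0, "rz": 0, "claw": 255}, {"x": -20, "y": 3, "z": 108, "rx": 0, "ry": 0, "rz": 0, "claw": 255}, {"x": -34, "y": 3, "z": 108.5, "rx": 0, "ry": 0, "rz": 0, "claw": 255}, {"x": -37, "y": 3, "z": 109.5, "rx": 0, "ry": 0, "rz": 0, "claw": 255}, {"x": -37, "y": 3, "z": 110, "rx": 0, "ry": 0, "rz": 0, "claw": 255}, {"x": -37, "y": 3, "z": 110, "rx": 0, "ry": 0, "rz": 0, "claw": 255}]'

```text
time_s: 31.22
position: [0.4671, 0.0786, 0.0495]
tcp_rot: [[-0.999, 0.051, 0.0], [0.051, 0.999, -0.003], [-0.0, -0.003, -1.0]]
force: [-0.1, -0.3, 0.6]
opening: 0.055
grasp_force: 30.0
```

Run:
```python
from h import *
held(); to((471,73.8,49,-2.9)); tees('wrist',-60,50,50,62)
```

```text
held: near end x 44.9 pitch deg 1.1 top z -5.9 n 32
at [467.1  78.6  49.5] yaw -2.91 F [-0.1 -0.7  0.6] t 31.3 open 4.7
(471, 73.8, 49, -2.9) -> [-4.2 -4.6  0.5] rz -0.0
wrist 1251 [439.8 -23.9] [ 7.2 40. ] 87.15 xmin 420.5 z 54.3
wrist 720 [435.9  26.6] [ 5.5 26.8] 86.51 xmin 422.8 z 54.6
wrist 581 [485.1 -26.1] [ 6.8 24.7] 88.86 xmin 474.1 z 54.6
```

apply_moves --rows '[{"x": -3, "y": 0, "z": 0, "rx": 0, "ry": 0, "rz": 0, "claw": 255}, {"x": -6, "y": 0, "z": 0, "rx": 0, "ry": 0, "rz": 0, "claw": 255}, {"x": -8, "y": -1, "z": 0, "rx": 0, "ry": 0, "rz": 0, "claw": 255}, {"x": -8, "y": -3, "z": 0, "rx": 0, "ry": 0, "rz": 0, "claw": 255}, {"x": -8, "y": -5, "z": 0, "rx": 0, "ry": 0, "rz": 0, "claw": 255}, {"x": -8, "y": -7, "z": 0, "rx": 0, "ry": 0, "rz": 0, "claw": 255}, {"x": -8, "y": -8, "z": 0, "rx": 0, "ry": 0, "rz": 0, "claw": 255}, {"x": -8, "y": -8, "z": 0, "rx": 0, "ry": 0, "rz": 0, "claw": 255}]'

```text
time_s: 32.33
position: [0.4705, 0.0739, 0.0495]
tcp_rot: [[-0.999, 0.053, -0.008], [0.053, 0.999, 0.002], [0.008, 0.001, -1.0]]
force: [-3.8, 17.7, 10.5]
opening: 0.057
grasp_force: 30.0
```

Run:
```python
from h import *
held(); to((471,73.8,49,-2.9)); tees('wrist',-60,50,50,62)
```

```text
held: near end x 45.2 pitch deg 1.2 top z -5.8 n 32
at [470.5  74.   49.5] yaw -3.04 F [-3.8 17.2  9.1] t 32.4 open 4.3
(471, 73.8, 49, -2.9) -> [-0.5 -0.1  0.5] rz -0.02
wrist 846 [437.4  25.9] [ 6.  29.5] 86.92 xmin 423.0 z 54.6
wrist 1353 [441.4 -24.1] [ 7.  42.7] 86.18 xmin 420.9 z 54.4
wrist 497 [488.2 -26.3] [ 6.5 23.5] 88.39 xmin 477.1 z 54.6
```

apply_moves --rows '[{"x": -2, "y": 1, "z": -0.5, "rx": 0, "ry": 0, "rz": 0, "claw": 255}, {"x": -3, "y": 3, "z": -0.5, "rx": 0, "ry": 0, "rz": 0, "claw": 255}, {"x": 2, "y": 4, "z": -0.5, "rx": 0, "ry": 0, "rz": 0, "claw": 255}, {"x": 3, "y": 4, "z": 0, "rx": 0, "ry": 0, "rz": 0, "claw": 160}, {"x": 3, "y": 4, "z": 0, "rx": 0, "ry": 0, "rz": 0, "claw": 160}, {"x": 3, "y": 4, "z": 0, "rx": 0, "ry": 0, "rz": 0, "claw": 160}, {"x": 3, "y": 4, "z": 0, "rx": 0, "ry": 0, "rz": 0, "claw": 160}, {"x": 5, "y": 4, "z": -45, "rx": 0, "ry": 0, "rz": 0, "claw": 160}, {"x": 35, "y": 4, "z": -100, "rx": 0, "ry": 0, "rz": 0, "claw": 160}, {"x": 35, "y": 4, "z": -150, "rx": 0, "ry": 0, "rz": 0, "claw": 160}]'

```text
time_s: 33.67
position: [0.437, 0.0767, 0.2]
tcp_rot: [[-0.999, 0.051, -0.005], [0.051, 0.999, -0.003], [0.005, -0.003, -1.0]]
force: [1.2, 0.1, -1.0]
opening: 0.373
grasp_force: 0.0
```

apply_moves --rows '[{"x": 0, "y": -50, "z": 0, "rx": 0, "ry": 0, "rz": 0, "claw": 255}, {"x": 0, "y": -50, "z": 0, "rx": 0, "ry": 0, "rz": 0, "claw": 255}, {"x": 0, "y": -50, "z": 0, "rx": 0, "ry": 0, "rz": 0, "claw": 255}, {"x": 0, "y": -50, "z": 0, "rx": 0, "ry": 0, "rz": 0, "claw": 255}]'

```text
time_s: 34.17
position: [0.4371, 0.0272, 0.1988]
tcp_rot: [[-0.999, 0.05, -0.002], [0.05, 0.999, -0.002], [0.002, -0.003, -1.0]]
force: [-0.3, -0.5, -0.3]
opening: 0.037
grasp_force: 0.0
```

Run:
```python
from h import *
to((437,-119,100,-2.9)); tees('wrist',-60,140,50,62)
i,P=cloud('wrist'); P=P*1000; cv2.imwrite('pics/w9.png',i[...,::-1])
# pad
X,Y,Z=P[...,0],P[...,1],P[...,2]
m=(i.max(-1)<70)&(X>395)&(X<475)&(Y<-85)&(Y>-150)&(Z>40)&(Z<90); q=P[m]; print('pad',m.sum(),q.mean(0).round(1),np.percentile(q,[3,97],axis=0).round(1)); tees('side',-60,140,50,62)
```

```text
at [437.1  27.2 198.8] yaw -2.87 F [-0.3 -0.5 -0.3] t 34.2 open 3.2
(437, -119, 100, -2.9) -> [  -7.3 -145.8   99.1] rz 0.0
wrist 327 [450.8 -25.3] [ 5.3 60.1] 87.14 xmin 421.8 z 54.8
wrist 453 [465.7  24.1] [ 4.9 84.8] 87.13 xmin 424.3 z 55.0
wrist 351 [455.9  74.8] [ 5.3 60.5] 87.11 xmin 426.6 z 54.9
pad 1651 [ 427.9 -113.3   64. ] [[ 407.9 -138.2   54.7]
 [ 456.5  -93.7   70.4]]
```

View pics/w9.png

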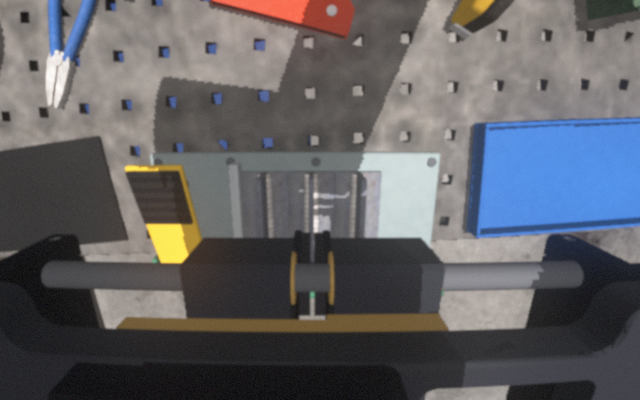

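The wrist view shows three plates side by side at (267,205), (310,205) and (355,205), near ends in line and bases closed up to the side fence (233,195). The pedal pad is at (160,195). Next: above the pad with fingers shut.

apply_moves --rows '[{"x": 0, "y": -145, "z": 0, "rx": 0, "ry": 0, "rz": 0, "claw": 255}, {"x": 0, "y": -145, "z": 0, "rx": 0, "ry": 0, "rz": 0, "claw": 255}, {"x": 0, "y": -145, "z": 30, "rx": 0, "ry": 0, "rz": 0, "claw": 255}, {"x": 0, "y": -145, "z": 70, "rx": 0, "ry": 0, "rz": 0, "claw": 255}, {"x": 0, "y": -145, "z": 98, "rx": 0, "ry": 0, "rz": 0, "claw": 255}, {"x": 0, "y": -145, "z": 98, "rx": 0, "ry": 0, "rz": 0, "claw": 255}, {"x": 0, "y": -145, "z": 98, "rx": 0, "ry": 0, "rz": 0, "claw": 255}]'

```text
time_s: 35.2
position: [0.4308, -0.1185, 0.1022]
tcp_rot: [[-0.999, 0.05, 0.001], [0.05, 0.999, -0.003], [-0.001, -0.003, -1.0]]
force: [0.4, -0.1, 0.0]
opening: 0.007
grasp_force: 0.0
```

Run:
```python
from h import *
to((430,-117,98,-2.9))
i,P=cloud('wrist'); P=P*1000; print(P[170:256:12,300].round(1).tolist(),P[170:256:12,320].round(1).tolist())
```

```text
at [ 430.8 -118.5  102.2] yaw -2.87 F [ 0.4 -0.1  0. ] t 35.2 open 0.6
(430, -117, 98, -2.9) -> [0.8 1.5 4.2] rz 0.0
[[399.2, -126.4, 10.1], [408.5, -127.0, 10.2], [403.1, -124.3, 67.4], [410.1, -124.7, 68.3], [418.3, -125.3, 66.2], [421.4, -125.0, 77.9], [421.2, -124.3, 95.2], [423.6, -124.0, 104.1]] [[400.0, -111.2, 10.0], [409.3, -111.7, 9.9], [404.0, -112.6, 66.3], [410.2, -113.0, 70.1], [418.5, -113.3, 67.2], [427.0, -113.6, 65.2], [423.1, -114.0, 92.2], [423.2, -114.3, 106.0]]
```

apply_moves --rows '[{"x": 3, "y": 0, "z": 12, "rx": 0, "ry": 0, "rz": 0, "claw": 255}, {"x": 5, "y": 0, "z": 20, "rx": 0, "ry": 0, "rz": 0, "claw": 255}, {"x": 6, "y": 0, "z": 27, "rx": 0, "ry": 0, "rz": 0, "claw": 255}, {"x": 8, "y": 0, "z": 33, "rx": 0, "ry": 0, "rz": 0, "claw": 255}, {"x": 9, "y": 0, "z": 39, "rx": 0, "ry": 0, "rz": 0, "claw": 255}, {"x": 10, "y": 0, "z": 44, "rx": 0, "ry": 0, "rz": 0, "claw": 255}, {"x": 10, "y": 0, "z": 46, "rx": 0, "ry": 0, "rz": 0, "claw": 255}, {"x": 10, "y": 0, "z": 46, "rx": 0, "ry": 0, "rz": 0, "claw": 255}]'

```text
time_s: 36.25
position: [0.4213, -0.1188, 0.0595]
tcp_rot: [[-0.999, 0.051, 0.005], [0.05, 0.999, -0.006], [-0.005, -0.006, -1.0]]
force: [-3.5, 1.0, 40.0]
opening: 0.008
grasp_force: 19.8
```

On the stop (40 N against a 10 N spring). Hold, easing slightly, then let it up.

apply_moves --rows '[{"x": 0, "y": 0, "z": -0.7, "rx": 0, "ry": 0, "rz": 0, "claw": 255}, {"x": 0, "y": 0, "z": -0.7, "rx": 0, "ry": 0, "rz": 0, "claw": 255}, {"x": 0, "y": 0, "z": -0.7, "rx": 0, "ry": 0, "rz": 0, "claw": 255}, {"x": 0, "y": 0, "z": -0.7, "rx": 0, "ry": 0, "rz": 0, "claw": 255}, {"x": 0, "y": 0, "z": -0.7, "rx": 0, "ry": 0, "rz": 0, "claw": 255}, {"x": 0, "y": 0, "z": -0.7, "rx": 0, "ry": 0, "rz": 0, "claw": 255}, {"x": 0, "y": 0, "z": -0.7, "rx": 0, "ry": 0, "rz": 0, "claw": 255}]'

```text
time_s: 37.12
position: [0.4213, -0.1188, 0.0597]
tcp_rot: [[-0.999, 0.051, 0.004], [0.05, 0.999, -0.006], [-0.005, -0.005, -1.0]]
force: [-2.5, 1.0, 33.2]
opening: 0.007
grasp_force: 16.8
```

Run:
```python
from h import *
to((425,-117,200,-2.9)); tees('side',-60,140,50,62); tees('wrist',-60,140,50,62)
i,P=cloud('side'); a=cv2.resize(i[160:240,240:390],None,fx=5,fy=5); cv2.imwrite('pics/s10.png',a[...,::-1])
P=P*1000; h=cv2.cvtColor(i,cv2.COLOR_RGB2HSV); m=(h[...,0]>20)&(h[...,0]<32)&(h[...,1]>150)&(abs(P[...,1]+117)<30)&(P[...,0]>380)&(P[...,0]<560); q=P[m]; k=np.polyfit(q[:,0],q[:,2],1); print('pedal slope rad',np.arctan(-k[0]),m.sum())
f=np.load('side0.npz'); i,P=f['i'],f['P']*1000;h=cv2.cvtColor(i,cv2.COLOR_RGB2HSV); m=(h[...,0]>20)&(h[...,0]<32)&(h[...,1]>150)&(abs(P[...,1]+117)<30)&(P[...,0]>380)&(P[...,0]<560); q=P[m]; k=np.polyfit(q[:,0],q[:,2],1); print('at rest',np.arctan(-k[0]),m.sum())
```

```text
at [ 421.3 -118.8   59.7] yaw -2.9 F [-2.5  1.  33.2] t 37.1 open 0.6
(425, -117, 200, -2.9) -> [  -4.2    1.2 -140.3] rz 0.0
side 34 [451.2 -25.2] [ 5.3 61.9] 87.56 xmin 420.7 z 55.9
side 33 [455.4  74.9] [ 4.8 63.3] 87.16 xmin 424.6 z 54.9
wrist 195 [424.6 -24.2] [5.8 8.4] 87.91 xmin 420.6 z 54.0
wrist 530 [458.2 -25.6] [ 6.4 29.2] 86.64 xmin 444.5 z 54.6
pedal slope rad 0.02576045451921387 324
at rest 0.329936415697758 379
```

Pedal slope fell by 0.30 rad and the row is still flush. Release and go to the third sample.

apply_moves --rows '[{"x": -2, "y": 0, "z": -8, "rx": 0, "ry": 0, "rz": 0, "claw": 255}, {"x": -4, "y": 0, "z": -18, "rx": 0, "ry": 0, "rz": 0, "claw": 255}, {"x": -7, "y": 0, "z": -30, "rx": 0, "ry": 0, "rz": 0, "claw": 255}, {"x": -7, "y": 0, "z": -70, "rx": 0, "ry": 0, "rz": 0, "claw": 255}, {"x": -7, "y": 30, "z": -120, "rx": 0, "ry": 0, "rz": 0, "claw": 160}, {"x": -15, "y": 90, "z": -120, "rx": 0, "ry": 0, "rz": 0, "claw": 160}, {"x": -30, "y": 145, "z": -120, "rx": 0, "ry": 0, "rz": 0, "claw": 160}, {"x": -39, "y": 194, "z": -110, "rx": 0, "ry": 0, "rz": 0, "claw": 160}, {"x": -39, "y": 194, "z": -100, "rx": 0, "ry": 0, "rz": 0, "claw": 160}, {"x": -39, "y": 194, "z": -100, "rx": 0, "ry": 0, "rz": 0, "claw": 160}]'

```text
time_s: 38.52
position: [0.4681, 0.0738, 0.1552]
tcp_rot: [[-0.999, 0.05, -0.002], [0.05, 0.999, -0.003], [0.002, -0.003, -1.0]]
force: [0.5, 0.3, -0.1]
opening: 0.368
grasp_force: 0.0
```

Run:
```python
from h import *
tees('wrist',-60,140,50,62); to((469,74,49.5,-2.9))
```

```text
wrist 650 [455.8 -25.1] [ 5.9 70.5] 87.53 xmin 421.4 z 54.9
wrist 681 [465.4  24.3] [ 5.4 84.4] 87.1 xmin 424.5 z 55.1
wrist 599 [468.1  73.3] [ 4.3 84.2] 87.13 xmin 427.1 z 55.2
at [468.5  73.2 155.6] yaw -2.94 F [-0.4  0.9 -0.6] t 38.6 open 32.1
(469, 74, 49.5, -2.9) -> [ -0.6   1.2 106.1] rz -0.01
```

apply_moves --rows '[{"x": 0, "y": 0.5, "z": 50, "rx": 0, "ry": 0, "rz": 0, "claw": 160}, {"x": 0, "y": 0.5, "z": 98, "rx": 0, "ry": 0, "rz": 0, "claw": 160}, {"x": 0, "y": 0.5, "z": 105, "rx": 0, "ry": 0, "rz": 0, "claw": 160}, {"x": 0, "y": 0.5, "z": 105, "rx": 0, "ry": 0, "rz": 0, "claw": 160}, {"x": 0, "y": 0.5, "z": 105, "rx": 0, "ry": 0, "rz": 0, "claw": 255}, {"x": 0, "y": 0.5, "z": 105, "rx": 0, "ry": 0, "rz": 0, "claw": 255}, {"x": 0, "y": 0.5, "z": 105, "rx": 0, "ry": 0, "rz": 0, "claw": 255}, {"x": 0, "y": 0.5, "z": 105, "rx": 0, "ry": 0, "rz": 0, "claw": 255}, {"x": 0, "y": 0.5, "z": 105, "rx": 0, "ry": 0, "rz": 0, "claw": 255}]'

```text
time_s: 39.7
position: [0.4695, 0.0743, 0.0515]
tcp_rot: [[-0.999, 0.051, 0.001], [0.051, 0.999, -0.003], [-0.001, -0.003, -1.0]]
force: [0.1, 0.9, 6.2]
opening: 0.055
grasp_force: 30.0
```

apply_moves --rows '[{"x": 0, "y": 1, "z": -5, "rx": 0, "ry": 0, "rz": 0, "claw": 255}, {"x": 15, "y": 2, "z": -6, "rx": 0, "ry": 0, "rz": 0, "claw": 255}, {"x": 60, "y": 3, "z": -6, "rx": 0, "ry": 0, "rz": 0, "claw": 255}, {"x": 65, "y": 3, "z": -6, "rx": 0, "ry": 0, "rz": 0, "claw": 255}, {"x": 65, "y": 3, "z": -50, "rx": 0, "ry": 0, "rz": 0, "claw": 255}, {"x": 65, "y": 3, "z": -100, "rx": 0, "ry": 0, "rz": 0, "claw": 255}, {"x": 65, "y": 3, "z": -100, "rx": 0, "ry": 0, "rz": 0, "claw": 255}]'

```text
time_s: 40.58
position: [0.4057, 0.0806, 0.1532]
tcp_rot: [[-0.999, 0.05, 0.007], [0.05, 0.999, -0.004], [-0.007, -0.003, -1.0]]
force: [-0.2, 0.2, -4.5]
opening: 0.056
grasp_force: 30.0
```

Run:
```python
from h import *
held(); to((440,398,150,-1),(440,398,46,-1))
```

```text
held: near end x 45.2 pitch deg 0.2 top z -2.1 n 31
at [404.4  80.6 151.7] yaw -2.91 F [-0.5 -0.4 -4. ] t 40.6 open 5.4
(440, 398, 150, -1) -> [-19.4 318.8   0.7] rz -0.32
(440, 398, 46, -1) -> [-19.1 319.1 104.7] rz -0.32
```

apply_moves --rows '[{"x": -19, "y": 319, "z": 0, "rx": 0, "ry": 0, "rz": -0.32, "claw": 255}, {"x": -19, "y": 319, "z": 0, "rx": 0, "ry": 0, "rz": -0.32, "claw": 255}, {"x": -19, "y": 319, "z": 0, "rx": 0, "ry": 0, "rz": -0.32, "claw": 255}, {"x": -19, "y": 319, "z": 0, "rx": 0, "ry": 0, "rz": -0.32, "claw": 255}, {"x": -19, "y": 319, "z": 0, "rx": 0, "ry": 0, "rz": -0.32, "claw": 255}, {"x": -19, "y": 319, "z": 0, "rx": 0, "ry": 0, "rz": -0.32, "claw": 255}, {"x": -19, "y": 319, "z": 0, "rx": 0, "ry": 0, "rz": -0.32, "claw": 255}, {"x": -19, "y": 319, "z": 0, "rx": 0, "ry": 0, "rz": -0.32, "claw": 255}]'

```text
time_s: 41.62
position: [0.4383, 0.3961, 0.1483]
tcp_rot: [[-1.0, 0.019, -0.004], [0.019, 1.0, -0.006], [0.004, -0.006, -1.0]]
force: [-0.5, -0.5, -4.4]
opening: 0.055
grasp_force: 30.0
```

Run:
```python
from h import *
held(); to((440,398,47,-1))
```

```text
held: near end x 43.5 pitch deg 0.8 top z -4.2 n 30
at [438.8 396.2 148.8] yaw -1.09 F [-0.3 -0.  -3.6] t 41.7 open 4.7
(440, 398, 47, -1) -> [ -1.5   2.4 101.8] rz -0.02
```

apply_moves --rows '[{"x": -1, "y": 1, "z": 50, "rx": 0, "ry": 0, "rz": 0, "claw": 255}, {"x": -1, "y": 1, "z": 92, "rx": 0, "ry": 0, "rz": 0, "claw": 255}, {"x": -1, "y": 1, "z": 98, "rx": 0, "ry": 0, "rz": 0, "claw": 255}, {"x": -1, "y": 1, "z": 101.5, "rx": 0, "ry": 0, "rz": 0, "claw": 255}, {"x": -1, "y": 1, "z": 103, "rx": 0, "ry": 0, "rz": 0, "claw": 255}, {"x": -1, "y": 1, "z": 103, "rx": 0, "ry": 0, "rz": 0, "claw": 255}]'

```text
time_s: 42.42
position: [0.4414, 0.3993, 0.0483]
tcp_rot: [[-1.0, 0.017, 0.002], [0.017, 1.0, -0.002], [-0.002, -0.002, -1.0]]
force: [1.3, 0.6, -3.7]
opening: 0.055
grasp_force: 30.0
```

apply_moves --rows '[{"x": 0, "y": 0, "z": 2, "rx": 0, "ry": 0, "rz": 0, "claw": 255}, {"x": 0, "y": 0, "z": 4, "rx": 0, "ry": 0, "rz": 0, "claw": 255}, {"x": 0, "y": 0, "z": 4, "rx": 0, "ry": 0, "rz": 0, "claw": 255}]'

```text
time_s: 42.8
position: [0.4411, 0.3992, 0.0456]
tcp_rot: [[-1.0, 0.017, 0.002], [0.017, 1.0, -0.002], [-0.002, -0.002, -1.0]]
force: [-2.5, -2.4, 12.0]
opening: 0.053
grasp_force: 30.0
```

Seated. Release, then go back for sample 2, whose seated centre is about (467.5, 24).

apply_moves --rows '[{"x": 0, "y": 0, "z": -1, "rx": 0, "ry": 0, "rz": 0, "claw": 160}, {"x": 0, "y": 0, "z": -1, "rx": 0, "ry": 0, "rz": 0, "claw": 160}, {"x": 0, "y": 0, "z": -1, "rx": 0, "ry": 0, "rz": 0, "claw": 160}, {"x": 0, "y": 0, "z": -1, "rx": 0, "ry": 0, "rz": 0, "claw": 160}, {"x": 0, "y": 0, "z": -55, "rx": 0, "ry": 0, "rz": 0, "claw": 160}, {"x": 0, "y": 0, "z": -115, "rx": 0, "ry": 0, "rz": 0, "claw": 160}]'

```text
time_s: 43.55
position: [0.4398, 0.3987, 0.1574]
tcp_rot: [[-1.0, 0.018, -0.004], [0.018, 1.0, -0.005], [0.004, -0.005, -1.0]]
force: [0.7, 0.3, -0.2]
opening: 0.369
grasp_force: 0.0
```

Run:
```python
from h import *
tees('wrist',200,450); to((467.5,24.5,155,-2.9))
```

```text
at [443.9 401.6 166.4] yaw -0.97 F [1.  0.9 3.9] t 43.6 open 32.0
(467.5, 24.5, 155, -2.9) -> [ -29.9 -376.7   10.4] rz 0.32
```

apply_moves --rows '[{"x": -30, "y": -377, "z": 8, "rx": 0, "ry": 0, "rz": 0.32, "claw": 160}, {"x": -30, "y": -377, "z": 8, "rx": 0, "ry": 0, "rz": 0.32, "claw": 160}, {"x": -30, "y": -377, "z": 8, "rx": 0, "ry": 0, "rz": 0.32, "claw": 160}, {"x": -30, "y": -377, "z": 8, "rx": 0, "ry": 0, "rz": 0.32, "claw": 160}, {"x": -30, "y": -377, "z": 8, "rx": 0, "ry": 0, "rz": 0.32, "claw": 160}, {"x": -30, "y": -377, "z": 8, "rx": 0, "ry": 0, "rz": 0.32, "claw": 160}, {"x": -30, "y": -377, "z": 8, "rx": 0, "ry": 0, "rz": 0.32, "claw": 160}, {"x": -30, "y": -377, "z": 8, "rx": 0, "ry": 0, "rz": 0.32, "claw": 160}, {"x": -30, "y": -377, "z": 8, "rx": 0, "ry": 0, "rz": 0.32, "claw": 160}]'

```text
time_s: 44.72
position: [0.4636, 0.0231, 0.1509]
tcp_rot: [[-0.999, 0.049, -0.001], [0.049, 0.999, -0.003], [0.001, -0.003, -1.0]]
force: [-1.6, 0.1, 0.7]
opening: 0.374
grasp_force: 0.0
```

Run:
```python
from h import *
tees('wrist',-60,140,50,62); tees('side',200,450); to((467.5,24,50,-2.9))
```

```text
wrist 675 [462.2 -25. ] [ 5.6 83.1] 87.04 xmin 421.7 z 54.9
wrist 611 [465.2  24.3] [ 4.2 84.4] 87.16 xmin 424.1 z 55.0
side 72 [440.7 397.9] [90.4  6.9] 0.32 xmin 398.9 z 47.7
at [463.7  23.3 151. ] yaw -2.75 F [ 0.6 -0.9  1.3] t 44.8 open 32.5
(467.5, 24, 50, -2.9) -> [ -3.8   1.2 101. ] rz 0.02
```

Sample 3 stands in the tray at (440.7, 398). Grip sample 2.

apply_moves --rows '[{"x": -3, "y": 1, "z": 50, "rx": 0, "ry": 0, "rz": 0.02, "claw": 160}, {"x": -3, "y": 1, "z": 93, "rx": 0, "ry": 0, "rz": 0.02, "claw": 160}, {"x": -3, "y": 1, "z": 100, "rx": 0, "ry": 0, "rz": 0.02, "claw": 160}, {"x": -3, "y": 1, "z": 100, "rx": 0, "ry": 0, "rz": 0.02, "claw": 160}, {"x": -3, "y": 1, "z": 100, "rx": 0, "ry": 0, "rz": 0.02, "claw": 255}, {"x": -3, "y": 1, "z": 100, "rx": 0, "ry": 0, "rz": 0.02, "claw": 255}, {"x": -3, "y": 1, "z": 100, "rx": 0, "ry": 0, "rz": 0.02, "claw": 255}, {"x": -3, "y": 1, "z": 100, "rx": 0, "ry": 0, "rz": 0.02, "claw": 255}, {"x": -3, "y": 1, "z": 100, "rx": 0, "ry": 0, "rz": 0.02, "claw": 255}]'

```text
time_s: 45.95
position: [0.4676, 0.0241, 0.0519]
tcp_rot: [[-0.999, 0.055, 0.002], [0.055, 0.999, -0.001], [-0.002, -0.001, -1.0]]
force: [2.5, 12.2, 5.7]
opening: 0.054
grasp_force: 30.0
```

apply_moves --rows '[{"x": 0, "y": 1, "z": -5, "rx": 0, "ry": 0, "rz": 0, "claw": 255}, {"x": 15, "y": 2, "z": -6, "rx": 0, "ry": 0, "rz": 0, "claw": 255}, {"x": 60, "y": 3, "z": -6, "rx": 0, "ry": 0, "rz": 0, "claw": 255}, {"x": 65, "y": 3, "z": -6, "rx": 0, "ry": 0, "rz": 0, "claw": 255}, {"x": 65, "y": 3, "z": -50, "rx": 0, "ry": 0, "rz": 0, "claw": 255}, {"x": 65, "y": 3, "z": -100, "rx": 0, "ry": 0, "rz": 0, "claw": 255}, {"x": 65, "y": 3, "z": -100, "rx": 0, "ry": 0, "rz": 0, "claw": 255}, {"x": 65, "y": 3, "z": -100, "rx": 0, "ry": 0, "rz": 0, "claw": 255}]'

```text
time_s: 46.95
position: [0.4016, 0.029, 0.1506]
tcp_rot: [[-0.999, 0.053, -0.001], [0.053, 0.999, -0.003], [0.001, -0.003, -1.0]]
force: [0.6, -0.7, -3.9]
opening: 0.053
grasp_force: 30.0
```

Run:
```python
from h import *
to((440,327,150,-0.5)); held()
```

```text
at [401.6  29.  150.6] yaw -3.05 F [ 0.6 -0.7 -3.9] t 47.0 open 4.6
(440, 327, 150, -0.5) -> [-22.5 299.6  -0.3] rz -0.42
held: near end x 45.3 pitch deg 0.4 top z -2.8 n 31
```

apply_moves --rows '[{"x": -22, "y": 300, "z": 0, "rx": 0, "ry": 0, "rz": -0.42, "claw": 255}, {"x": -22, "y": 300, "z": 0, "rx": 0, "ry": 0, "rz": -0.42, "claw": 255}, {"x": -22, "y": 300, "z": 0, "rx": 0, "ry": 0, "rz": -0.42, "claw": 255}, {"x": -22, "y": 300, "z": 0, "rx": 0, "ry": 0, "rz": -0.42, "claw": 255}, {"x": -22, "y": 300, "z": 0, "rx": 0, "ry": 0, "rz": -0.42, "claw": 255}, {"x": -22, "y": 300, "z": 0, "rx": 0, "ry": 0, "rz": -0.42, "claw": 255}, {"x": -22, "y": 300, "z": 0, "rx": 0, "ry": 0, "rz": -0.42, "claw": 255}, {"x": -22, "y": 300, "z": 50, "rx": 0, "ry": 0, "rz": -0.42, "claw": 255}, {"x": -22, "y": 300, "z": 85, "rx": 0, "ry": 0, "rz": -0.42, "claw": 255}, {"x": -22, "y": 300, "z": 90, "rx": 0, "ry": 0, "rz": -0.42, "claw": 255}]'

```text
time_s: 48.25
position: [0.4377, 0.3244, 0.0572]
tcp_rot: [[-1.0, 0.011, -0.008], [0.011, 1.0, -0.007], [0.008, -0.007, -1.0]]
force: [0.5, -0.4, -2.8]
opening: 0.054
grasp_force: 30.0
```

apply_moves --rows '[{"x": 0, "y": 0, "z": 5, "rx": 0, "ry": 0, "rz": 0, "claw": 255}, {"x": 0, "y": 0, "z": 10, "rx": 0, "ry": 0, "rz": 0, "claw": 255}, {"x": 0, "y": 0, "z": 13, "rx": 0, "ry": 0, "rz": 0, "claw": 255}, {"x": 0, "y": 0, "z": 13, "rx": 0, "ry": 0, "rz": 0, "claw": 255}]'

```text
time_s: 48.75
position: [0.4403, 0.3272, 0.0475]
tcp_rot: [[-1.0, 0.009, 0.001], [0.009, 1.0, -0.003], [-0.001, -0.003, -1.0]]
force: [0.9, 0.1, -4.0]
opening: 0.057
grasp_force: 30.0
```

apply_moves --rows '[{"x": 0, "y": 0, "z": 2, "rx": 0, "ry": 0, "rz": 0, "claw": 255}, {"x": 0, "y": 0, "z": 3.5, "rx": 0, "ry": 0, "rz": 0, "claw": 255}, {"x": 0, "y": 0, "z": 3.5, "rx": 0, "ry": 0, "rz": 0, "claw": 255}]'

```text
time_s: 49.12
position: [0.4404, 0.3273, 0.0458]
tcp_rot: [[-1.0, 0.009, 0.001], [0.009, 1.0, -0.002], [-0.001, -0.002, -1.0]]
force: [-1.7, -2.0, 11.3]
opening: 0.056
grasp_force: 30.0
```

apply_moves --rows '[{"x": 0, "y": 0, "z": -1, "rx": 0, "ry": 0, "rz": 0, "claw": 160}, {"x": 0, "y": 0, "z": -1, "rx": 0, "ry": 0, "rz": 0, "claw": 160}, {"x": 0, "y": 0, "z": -1, "rx": 0, "ry": 0, "rz": 0, "claw": 160}, {"x": 0, "y": 0, "z": -1, "rx": 0, "ry": 0, "rz": 0, "claw": 160}, {"x": 0, "y": 0, "z": -55, "rx": 0, "ry": 0, "rz": 0, "claw": 160}, {"x": 0, "y": 0, "z": -115, "rx": 0, "ry": 0, "rz": 0, "claw": 160}, {"x": 0, "y": 0, "z": -115, "rx": 0, "ry": 0, "rz": 0, "claw": 160}, {"x": 0, "y": 0, "z": -115, "rx": 0, "ry": 0, "rz": 0, "claw": 160}]'

```text
time_s: 50.12
position: [0.4397, 0.3273, 0.1584]
tcp_rot: [[-1.0, 0.009, -0.0], [0.009, 1.0, -0.003], [0.0, -0.003, -1.0]]
force: [-0.3, 0.0, -0.3]
opening: 0.374
grasp_force: 0.0
```

Run:
```python
from h import *
to((464.5,-25,152,-2.9)); tees('wrist',200,450);tees('side',-60,140,50,62)
```

```text
at [439.7 327.3 158.4] yaw -0.51 F [-0.3  0.  -0.3] t 50.1 open 32.5
(464.5, -25, 152, -2.9) -> [ -27.9 -352.     7.5] rz 0.4
wrist 598 [440.  326.1] [ 4.3 89.9] 89.52 xmin 396.0 z 48.1
wrist 724 [434.4 398.6] [ 5.7 76.3] 88.87 xmin 397.1 z 47.8
side 31 [445.7 -24.9] [ 5.2 53.3] 87.84 xmin 420.6 z 55.0
```

apply_moves --rows '[{"x": -28, "y": -352, "z": 5, "rx": 0, "ry": 0, "rz": 0.4, "claw": 160}, {"x": -28, "y": -352, "z": 5, "rx": 0, "ry": 0, "rz": 0.4, "claw": 160}, {"x": -28, "y": -352, "z": 5, "rx": 0, "ry": 0, "rz": 0.4, "claw": 160}, {"x": -28, "y": -352, "z": 5, "rx": 0, "ry": 0, "rz": 0.4, "claw": 160}, {"x": -28, "y": -352, "z": 5, "rx": 0, "ry": 0, "rz": 0.4, "claw": 160}, {"x": -28, "y": -352, "z": 5, "rx": 0, "ry": 0, "rz": 0.4, "claw": 160}, {"x": -28, "y": -352, "z": 5, "rx": 0, "ry": 0, "rz": 0.4, "claw": 160}, {"x": -28, "y": -352, "z": 5, "rx": 0, "ry": 0, "rz": 0.4, "claw": 160}, {"x": -28, "y": -352, "z": 5, "rx": 0, "ry": 0, "rz": 0.4, "claw": 160}]'

```text
time_s: 51.35
position: [0.4642, -0.0234, 0.1541]
tcp_rot: [[-0.999, 0.049, -0.002], [0.049, 0.999, -0.002], [0.002, -0.002, -1.0]]
force: [0.3, 0.4, -0.1]
opening: 0.374
grasp_force: 0.0
```

Run:
```python
from h import *
tees('wrist',-60,140,50,62); to((465.5,-25.5,50,-2.9))
```

```text
wrist 645 [462.9 -25.9] [ 4.8 84.1] 87.14 xmin 422.0 z 55.1
at [464.4 -23.4 154.3] yaw -2.79 F [ 0.3 -0.5 -0.3] t 51.4 open 32.6
(465.5, -25.5, 50, -2.9) -> [ -1.3  -1.8 104.3] rz 0.02
```

apply_moves --rows '[{"x": -1, "y": -2.5, "z": 50, "rx": 0, "ry": 0, "rz": 0.02, "claw": 160}, {"x": -1, "y": -2.5, "z": 96, "rx": 0, "ry": 0, "rz": 0.02, "claw": 160}, {"x": -1, "y": -2.5, "z": 103, "rx": 0, "ry": 0, "rz": 0.02, "claw": 160}, {"x": -1, "y": -2.5, "z": 103, "rx": 0, "ry": 0, "rz": 0.02, "claw": 160}, {"x": -1, "y": -2.5, "z": 103, "rx": 0, "ry": 0, "rz": 0.02, "claw": 255}, {"x": -1, "y": -2.5, "z": 103, "rx": 0, "ry": 0, "rz": 0.02, "claw": 255}, {"x": -1, "y": -2.5, "z": 103, "rx": 0, "ry": 0, "rz": 0.02, "claw": 255}, {"x": -1, "y": -2.5, "z": 103, "rx": 0, "ry": 0, "rz": 0.02, "claw": 255}, {"x": -1, "y": -2.5, "z": 103, "rx": 0, "ry": 0, "rz": 0.02, "claw": 255}]'

```text
time_s: 52.52
position: [0.4667, -0.0259, 0.0525]
tcp_rot: [[-0.998, 0.055, 0.002], [0.055, 0.998, -0.001], [-0.003, -0.001, -1.0]]
force: [2.7, 13.4, 4.9]
opening: 0.056
grasp_force: 30.0
```

apply_moves --rows '[{"x": 0, "y": 1, "z": -5, "rx": 0, "ry": 0, "rz": 0, "claw": 255}, {"x": 15, "y": 3, "z": -6, "rx": 0, "ry": 0, "rz": 0, "claw": 255}, {"x": 60, "y": 4, "z": -6, "rx": 0, "ry": 0, "rz": 0, "claw": 255}, {"x": 65, "y": 4, "z": -6, "rx": 0, "ry": 0, "rz": 0, "claw": 255}, {"x": 65, "y": 4, "z": -50, "rx": 0, "ry": 0, "rz": 0, "claw": 255}, {"x": 65, "y": 4, "z": -100, "rx": 0, "ry": 0, "rz": 0, "claw": 255}, {"x": 65, "y": 4, "z": -100, "rx": 0, "ry": 0, "rz": 0, "claw": 255}, {"x": 65, "y": 4, "z": -100, "rx": 0, "ry": 0, "rz": 0, "claw": 255}]'

```text
time_s: 53.52
position: [0.4007, -0.02, 0.1514]
tcp_rot: [[-0.999, 0.053, -0.0], [0.053, 0.999, -0.003], [0.0, -0.003, -1.0]]
force: [0.0, -0.2, -3.7]
opening: 0.053
grasp_force: 30.0
```

Run:
```python
from h import *
to((440,256,150,-0.5)); held()
```

```text
at [400.7 -20.  151.4] yaw -3.05 F [ 0.  -0.2 -3.7] t 53.5 open 4.6
(440, 256, 150, -0.5) -> [-24.5 277.7   0.5] rz -0.42
held: near end x 46.2 pitch deg -0.2 top z -1.9 n 32
```

apply_moves --rows '[{"x": -24, "y": 278, "z": 0, "rx": 0, "ry": 0, "rz": -0.42, "claw": 255}, {"x": -24, "y": 278, "z": 0, "rx": 0, "ry": 0, "rz": -0.42, "claw": 255}, {"x": -24, "y": 278, "z": 0, "rx": 0, "ry": 0, "rz": -0.42, "claw": 255}, {"x": -24, "y": 278, "z": 0, "rx": 0, "ry": 0, "rz": -0.42, "claw": 255}, {"x": -24, "y": 278, "z": 0, "rx": 0, "ry": 0, "rz": -0.42, "claw": 255}, {"x": -24, "y": 278, "z": 0, "rx": 0, "ry": 0, "rz": -0.42, "claw": 255}, {"x": -24, "y": 278, "z": 0, "rx": 0, "ry": 0, "rz": -0.42, "claw": 255}, {"x": -24, "y": 278, "z": 50, "rx": 0, "ry": 0, "rz": -0.42, "claw": 255}, {"x": -24, "y": 278, "z": 85, "rx": 0, "ry": 0, "rz": -0.42, "claw": 255}, {"x": -24, "y": 278, "z": 90, "rx": 0, "ry": 0, "rz": -0.42, "claw": 255}]'

```text
time_s: 54.82
position: [0.4378, 0.254, 0.0585]
tcp_rot: [[-1.0, 0.011, -0.007], [0.011, 1.0, -0.005], [0.007, -0.005, -1.0]]
force: [0.1, 0.8, -2.2]
opening: 0.054
grasp_force: 30.0
```

apply_moves --rows '[{"x": 0, "y": 0, "z": 5, "rx": 0, "ry": 0, "rz": 0, "claw": 255}, {"x": 0, "y": 0, "z": 10, "rx": 0, "ry": 0, "rz": 0, "claw": 255}, {"x": 0, "y": 0, "z": 14, "rx": 0, "ry": 0, "rz": 0, "claw": 255}, {"x": 0, "y": 0, "z": 14, "rx": 0, "ry": 0, "rz": 0, "claw": 255}]'

```text
time_s: 55.32
position: [0.4399, 0.2562, 0.0471]
tcp_rot: [[-1.0, 0.009, 0.0], [0.009, 1.0, -0.003], [-0.0, -0.003, -1.0]]
force: [-0.2, -0.6, -2.9]
opening: 0.057
grasp_force: 30.0
```

apply_moves --rows '[{"x": 0, "y": 0, "z": 2, "rx": 0, "ry": 0, "rz": 0, "claw": 255}, {"x": 0, "y": 0, "z": 3, "rx": 0, "ry": 0, "rz": 0, "claw": 255}, {"x": 0, "y": 0, "z": 3, "rx": 0, "ry": 0, "rz": 0, "claw": 255}]'

```text
time_s: 55.7
position: [0.44, 0.2562, 0.0464]
tcp_rot: [[-1.0, 0.009, 0.002], [0.009, 1.0, -0.003], [-0.002, -0.003, -1.0]]
force: [-3.7, -1.9, 18.4]
opening: 0.06
grasp_force: 30.0
```

apply_moves --rows '[{"x": 0, "y": 0, "z": -0.5, "rx": 0, "ry": 0, "rz": 0, "claw": 160}, {"x": 0, "y": 0, "z": -0.5, "rx": 0, "ry": 0, "rz": 0, "claw": 160}, {"x": 0, "y": 0, "z": -0.5, "rx": 0, "ry": 0, "rz": 0, "claw": 160}, {"x": 0, "y": 0, "z": -0.5, "rx": 0, "ry": 0, "rz": 0, "claw": 160}, {"x": 0, "y": 0, "z": -55, "rx": 0, "ry": 0, "rz": 0, "claw": 160}, {"x": 0, "y": 0, "z": -115, "rx": 0, "ry": 0, "rz": 0, "claw": 160}, {"x": 0, "y": 60, "z": -150, "rx": 0, "ry": 0, "rz": 0, "claw": 160}, {"x": 0, "y": 60, "z": -150, "rx": 0, "ry": 0, "rz": 0, "claw": 160}, {"x": 0, "y": 60, "z": -150, "rx": 0, "ry": 0, "rz": 0, "claw": 160}]'

```text
time_s: 56.82
position: [0.4396, 0.3164, 0.1931]
tcp_rot: [[-1.0, 0.007, -0.001], [0.007, 1.0, -0.004], [0.001, -0.004, -1.0]]
force: [-0.6, -0.1, 0.0]
opening: 0.369
grasp_force: 0.0
```

Run:
```python
from h import *
tees('wrist',200,460); tees('side',200,460)
i,P=cloud('wrist'); cv2.imwrite('pics/w11.png',i[...,::-1])
i,P=cloud('side');P=P*1000; h=cv2.cvtColor(i,cv2.COLOR_RGB2HSV); m=(h[...,0]>20)&(h[...,0]<32)&(h[...,1]>150)&(abs(P[...,1]+117)<30)&(P[...,0]>380)&(P[...,0]<560); q=P[m]; k=np.polyfit(q[:,0],q[:,2],1); print('pedal slope',np.arctan(-k[0]))
```

```text
wrist 629 [438.2 255.7] [ 5.5 90.3] 89.58 xmin 394.3 z 48.0
wrist 505 [439.9 326. ] [ 4.8 89.5] 89.88 xmin 396.4 z 48.2
wrist 542 [447.1 385.9] [80.1  5.6] 4.68 xmin 407.8 z 47.9
side 54 [439.3 255.5] [ 5.7 87.7] 89.48 xmin 395.8 z 49.5
side 65 [438.8 326.3] [ 6.4 90.8] 89.48 xmin 394.4 z 47.9
side 71 [451.4 386.1] [88.5  7.6] 4.53 xmin 409.1 z 48.1
pedal slope 0.3236545774043917
```

View pics/w11.png

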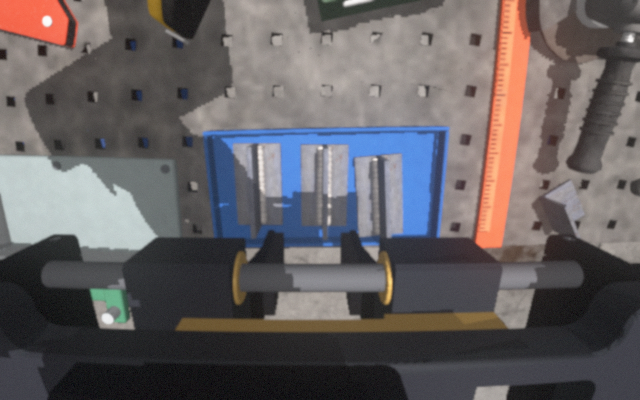

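All three samples stand upright inside the tray, plates at (258,190), (323,190) and (380,195). One was knocked aside but is still flat on the floor. The pedal is back up and the robot is clear.

```bash
python3 -c "
from rig import hand_in
print(hand_in())"
```

```text
the job is handed in; nothing more can be done
None
```

I marked all three samples on the press and stood them upright in the blue tray, with the pedal back up, then handed the job in at about 57 s; the hand-in returned no verdict. On the first placing a sample caught the marking bar (wrist force reached 95 N); I reset it in the tray and re-seated it.

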